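# Flip the jig's stop down and snap the tie link home against it

## Task

Get the engine tie link ready for drilling. First flip the jig's raised red stop flag all the way down across the channel; then lay the dark cast-alloy link flat in the open end of the channel, short of the yellow spring roller, and slide it along until it snaps past the roller and rests against the flag. Feel for the snap and stop pushing there so that you do not ram the flag, let go, and leave the other parts on the bench where they are.

Things in the scene. Friction and masses are not known exactly. Their poses are not given: they have to be found in the camera images.
- jig: Blue drilling jig bolted to the bench: base plate 150 (x) by 330 (y) by 12 mm, origin at the centre of its underside. Its y axis runs along the channel, from the open end (-y) to the stop flag (+y). Bed (plate top) at z = 12 mm. Fence along the whole -x side: face at x = -15, 30 wide, top at z = 24. Outer guide: face at x = +21, 16 wide, top at z = 24, only y = -165 to +5. All mm; open above.
- flag (a joint): Angle of the red stop flag (rad): 0 = fully down, level across the channel; 1.57 = upright; 2.1 = leaning back over the fence. Starts raised (1.5 to 2.05). Friction hinge (0.12 N m): stays where left, needs 1 to 3 N at its end. Arm: flat bar 5 to 100 mm from the hinge, 30 mm wide along jig y, 10 mm thick. When down, the blade under it bars the channel: face at jig y = 115 mm, from z = 15 mm up.
- flag_hinge (a point): Middle of the flag's hinge axis, fixed at x = -55, y = 125, z = 55 mm of the jig; the axis is parallel to the jig's y. Grey hinge post around it: x = -75 to -45, y = 102 to 148, top at z = 34 mm, with two thin ears up to z = 65 mm beside the arm.
- flag_tip (a point): Middle of the flag's free end, 100 mm from the hinge axis.
- home (a point): Point on the jig's bed (jig x = 0, y = 35, z = 12 mm) where the origin of the link lies when it is home: against the fence and against the flag. Axes as the jig's.
- roller_rest (a point): Centre of the yellow roller when fully out (radius 6 mm, axis vertical), at x = 14.6, y = 86.5, z = 22 mm of the jig. It juts into the channel and squeezes the link against the fence. Its grey housing: x = 33 to 63, y = 69.5 to 103.5, top at z = 36 mm of the jig.
- catch (a joint): How far the roller is pushed back (m): 0 = fully out, 0.009 = fully in; sprung with 6 N plus 0.6 N per mm. The link's round end meets it about 28 mm before home; pushing past takes a peak of roughly 8 to 16 N in all; resistance drops from about 13 mm before home as the roller falls into the link's waist and draws it towards the flag. Reads 0 to 0.002 with the link home.
- link: Dark alloy tie link: waisted bar 160 mm long (y), 30 wide (x), 30 high (z), about 0.4 kg, same both ways round; starts flat on the bench. Origin at the centre of its underside. Ends round (radius 15 mm, eyes 65 mm from the middle, brass rings on top), waisted to 16 mm wide 50 mm from the middle; the middle 70 mm is plain, 30 mm wide. Must not be pressed on the flag with over 30 N.
- sprocket: Bystander: dark steel cam sprocket lying flat, 90 mm across, 20 mm high at its hub; origin under its centre.
- jar: Bystander: amber jar with a blue cap, 72 mm across, 100 mm high; origin under its centre.
- filter: Bystander: yellow oil filter can, 76 mm across, 88 mm high; origin under its centre.
There are look-alikes about, which are no part of the job. Of the things that look like the link, take the one that is farthest to the robot's right at the start.

How it is judged (in metres and radians):
On the way, in this order (a step that is already met when the one before it is completed fails the run):
1. the flag is fully down (within 0.06 rad) (value of joint flag below 0.06 rad), for 0.2 s.
2. the link lies flat in the open end of the channel, short of the roller, with the flag down (value of joint flag below 0.06 rad and angle between link's own z axis and vertical below 0.04 rad and angle between the y axis of link and the y axis of jig, either way round below 0.12 rad and z of link in the frame of home between -0.003 and 0.003 m and x of link in the frame of home between -0.005 and 0.01 m and y of link in the frame of home below -0.03 m), for 0.2 s.
3. the link is home: past the roller and against the flag (value of joint flag below 0.06 rad and angle between the y axis of link and the y axis of jig, either way round below 0.08 rad and angle between link's own z axis and vertical below 0.04 rad and z of link in the frame of home between -0.003 and 0.003 m and x of link in the frame of home between -0.003 and 0.006 m and y of link in the frame of home between -0.0025 and 0.0025 m and value of joint catch below 0.004 m), for 0.2 s.
At the end, for the whole second after the job is handed in: The flag is down (within 0.06 rad); the link lies flat at rest in the channel (tilt under 0.04 rad, within 0.08 rad of the fence and at most 6 mm off it), against the flag (its origin within 2.5 mm of home along the channel), with the roller sprung out into its waist (catch under 4 mm) (all of step 3 and linear speed of link below 0.01 m/s); the robot touches nothing.
It fails at once if the link was rammed against the flag with more than 30 N (contact force between link and flag above 30 N).
It fails at once if the sprocket was moved by more than 30 mm (distance of sprocket from where it was at the start of the episode above 0.03 m).
It fails at once if the jar was moved by more than 30 mm (distance of jar from where it was at the start of the episode above 0.03 m).
It fails at once if the filter was moved by more than 30 mm (distance of filter from where it was at the start of the episode above 0.03 m).
It also fails if it takes over 72 s, if anything falls off the work surface, if the arm or the gripper's body presses on something with over 40 N, if the wrist force passes 120 N, or if a joint passes its speed limit or range.

## Robot

A 6-joint arm with a two-finger parallel gripper is mounted at the origin on the work surface. World frame = base frame: x ahead of the robot, y to its left, z up, the work surface at z = 0. Lengths are in mm, angles in rad, forces in N, time in s.
With the tool pointing down it reaches from about 275 to 725 mm from the base axis. Payload 15.9 kg.
Tool frame: the origin (TCP) lies between the finger pads; the fingertips stand 19 mm ahead of it and the grasp point (between the pads) is the TCP; x points along the fingers, z is the direction in which the jaws open and shut, and the axes are right-handed (so a half turn about x gives the same grasp; the last joint's range is limited). The gripper opens to 85 mm and grips with 20 to 120 N. Pads are 22 mm wide; open, the fingers measure 114 mm over their backs; the gripper's body (76 mm by 85 mm) begins 54 mm behind the grasp point. The pads swing forward as they close: fully open they stand 13 mm farther back than shut.
Start: joints at [1.308, 0.213, -0.034, 1.323, 0, 1.571], TCP at [129.887, 482.82, 250.306] pointing down, gripper open.
Joint ranges: [-2.98, 2.98], [-0.74, 1.72], [-1.14, 1.35], [-2.1, 2.04], [-1.57, 1.44], [-3.14, 3.14]. Speed limits (rad/s): [1.89, 1.89, 2.39, 2.57, 3.14, 3.14].

## Interface

Orientations are given as a rotation vector (axis times angle).
In Python, from station import state, capture, calibration, arm gives the robot as it stands.
- The arm moves only by the shell command python3 -m inch 'ROWS' [OPENING] [FORCE]. ROWS is JSON, a list that holds one entry, the list of rows, each a list of 4 numbers: the shift along the tool's x, y, z in cm, then the turn about the tool's x in rad. A call has 1 to 12 rows; each row is the pose to reach, as a shift and turn from the pose measured when the call began, along the tool's axes at that moment; what a row does not reach only later rows make up. A row lasts 1/10 s, in which the tool goes at most 50 mm and 8.59 degrees, less where a joint would pass 70% of its speed; a pose out of reach is approached as far as the arm can. A call with a gripper value outside its range is refused whole. OPENING is the closure, from 0 (fully open) to 1 (shut), set as the call begins (- or left out, the last holds). The fingers move at their own pace and stop on an object; FORCE is the grip in N (left out, the last holds). Time passes only in rows, so rows that repeat a pose let the fingers close. It gives the time, the measured TCP pose, the force and the opening at its end, in the units of the state.
- state(): the state, without advancing time (a new reading comes with each control period).
- capture(name): name is "side" or "top" or "wrist"; returns the picture (480x640x3 uint8, red, green, blue); there is no depth.
- calibration(name): a dict with "camera_matrix" (3x3 intrinsics, pixels), "rvec" (rotation vector, rad) and "tvec" (3), from world to camera coordinates, as OpenCV has them; the wrist camera has in their place "mount" (4x4, takes a point from camera to tool coordinates, whose origin is the TCP and whose axes are the tool frame's). Camera axes: x right, y down, z forward; pixel columns grow to the right and rows downward; lengths in mm; the calibration is good to about 2 mm. A picture is of the moment at which its call begins: read the wrist's pose just before it. calibration takes no time and is no camera call.
- arm.finish_job(): hands the job in, once; it reports no verdict.
The state is a dict: "t": time; "joint_pos": joint angles; "joint_vel": joint speeds; "joint_efforts": joint torques, N m; "tcp_pos": TCP position; "eef_rot": TCP orientation; "contact_force": force on the tool from outside, world axes, zero at the start; "ft_torque": the same for the moment, N m; "finger_gap": finger opening in mm.
Only numpy, scipy, OpenCV 4.12 (cv2) and the standard library are available. Lean on these libraries where they do the work, as an engineer would, in place of code of your own. Each camera call takes 0.05 s, during which the arm holds its last target.

## Working session

There is one attempt and no reset: what is moved stays moved. The work goes in short steps, Python scripts to look and compute and a shell command to move; the robot and the scene stay as the last step left them, time stands still between calls to the robot, and variables do not carry over. Pictures are saved under pics/ and viewed, and the job is handed in when it is done.

```bash
ls; mkdir -p pics; python3 - <<'E'
from station import state, capture, calibration, arm
import cv2
print(state())
for n in ("side","top","wrist"):
    im=capture(n); cv2.imwrite(f"pics/{n}0.png",im[:,:,::-1]); c=calibration(n); print(n,c)
E
```

```text
pics
{'t': 0.0, 'joint_pos': array([ 1.30799625e+00,  2.13394164e-01, -3.50280177e-02,  1.32352785e+00,
       -5.71643250e-06,  1.57080946e+00]), 'joint_vel': array([-0.00083865, -0.00244485, -0.00074276, -0.00101267, -0.00099887,
       -0.00039872]), 'joint_efforts': array([ 4.03641502e-05, -6.86173296e+01,  4.87107861e+01,  1.80432200e-02,
        8.64182607e-05,  2.85436272e-05]), 'tcp_pos': array([129.81187964, 482.5260203 , 249.80950467]), 'eef_rot': array([-1.01416846,  1.32307036,  1.01299151]), 'contact_force': array([ 0.6223777 , -0.26487187,  0.72875463]), 'ft_torque': array([ 0.00635741, -0.00430054,  0.0079554 ]), 'finger_gap': 85.22298877562949}
side {'camera_matrix': array([[527.47216298,   0.        , 315.26975147],
       [  0.        , 527.47216298, 247.43158459],
       [  0.        ,   0.        ,   1.        ]]), 'rvec': array([ 2.04679865, -0.38062254,  0.2019887 ]), 'tvec': array([-525.71869116,  186.5603031 , 1034.17569578])}
top {'camera_matrix': array([[503.91450658,   0.        , 322.76858824],
       [  0.        , 503.91450658, 237.34551386],
       [  0.        ,   0.        ,   1.        ]]), 'rvec': array([ 2.15937192, -2.09727951,  0.2153737 ]), 'tvec': array([  14.34809053,  594.98712306, 1190.41678612])}
wrist {'camera_matrix': array([[397.90235228,   0.        , 322.04601225],
       [  0.        , 397.90235228, 242.92193195],
       [  0.        ,   0.        ,   1.        ]]), 'mount': array([[-6.61296977e-04, -2.86283911e-01,  9.58144606e-01,
        -1.23559907e+02],
       [-7.92386015e-04, -9.58144364e-01, -2.86284386e-01,
         7.33755515e+01],
       [ 9.99999467e-01, -9.48539384e-04,  4.06770604e-04,
        -8.59189729e-01],
       [ 0.00000000e+00,  0.00000000e+00,  0.00000000e+00,
         1.00000000e+00]])}
```

View pics/top0.png

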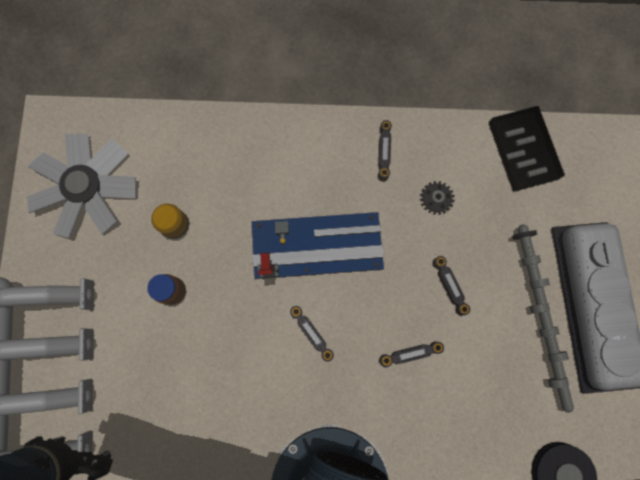

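View pics/side0.png

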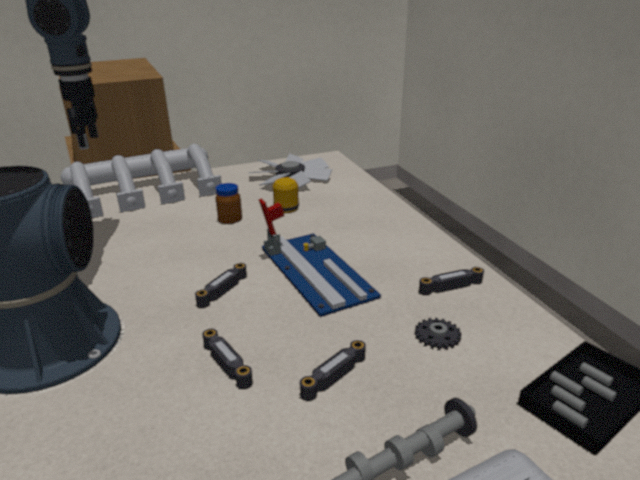

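View pics/wrist0.png

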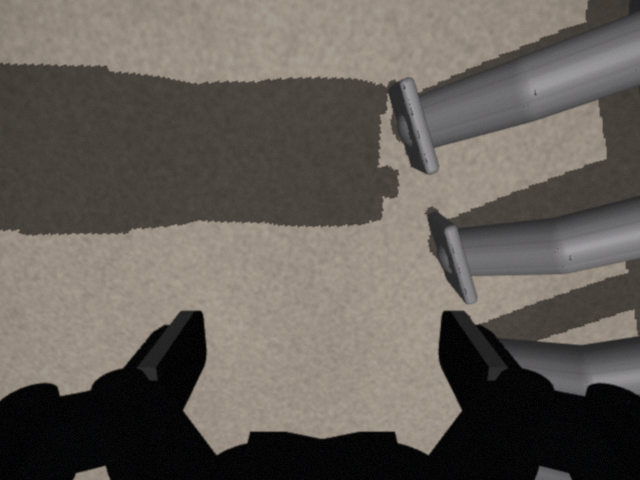

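The top view shows the jig around (318,245), with the red flag raised at (266,265). There are four link look-alikes, at (385,150), (452,286), (412,354) and (312,333). Next I'll convert these to positions.

```bash
cat > h.py <<'E'
import numpy as np, cv2
from scipy.spatial.transform import Rotation as R
from station import state, capture, calibration, arm
def cam(n, st=None):
    c=calibration(n); K=c["camera_matrix"]
    if n=="wrist":
        T=np.eye(4); T[:3,:3]=R.from_rotvec(st["eef_rot"]).as_matrix(); T[:3,3]=st["tcp_pos"]
        M=np.linalg.inv(T@c["mount"]); return K,M[:3,:3],M[:3,3]
    return K,cv2.Rodrigues(c["rvec"])[0],c["tvec"]
def ray(C,uv):
    K,Rm,t=C; d=Rm.T@np.linalg.inv(K)@np.array([uv[0],uv[1],1.]); return -Rm.T@t,d/np.linalg.norm(d)
def plane(C,uv,z):
    o,d=ray(C,uv); return o+d*(z-o[2])/d[2]
def tri(*obs):
    A=np.zeros((3,3));b=np.zeros(3)
    for C,uv in obs:
        o,d=ray(C,uv);P=np.eye(3)-np.outer(d,d);A+=P;b+=P@o
    X=np.linalg.solve(A,b); return X,[np.linalg.norm(proj(C,X)-uv) for C,uv in obs]
def proj(C,X):
    K,Rm,t=C; p=K@(Rm@np.asarray(X,float)+t); return p[:2]/p[2]
E
python3 - <<'E'
from h import *
T=cam("top");S=cam("side")
print("top cam",-T[1].T@T[2],"side",-S[1].T@S[2])
np.set_printoptions(precision=1,suppress=True)
for a,b in [((386,125),(384,173)),((439,262),(464,309)),((386,360),(438,347)),((296,312),(327,355))]:
    A=plane(T,a,30);B=plane(T,b,30);print(A,B,(A+B)/2,np.linalg.norm(A-B))
for n,uv in dict(c1=(252,220),c2=(379,213),c3=(383,270),c4=(254,278)).items(): print(n,plane(T,uv,12))
im=cv2.imread("pics/top0.png")
cv2.imwrite("pics/topjig.png",cv2.resize(im[200:290,240:395],None,fx=5,fy=5,interpolation=cv2.INTER_CUBIC))
cv2.imwrite("pics/toplink.png",cv2.resize(im[245:375,370:480],None,fx=4.5,fy=4.5,interpolation=cv2.INTER_CUBIC))
im=cv2.imread("pics/side0.png")
cv2.imwrite("pics/sidejig.png",cv2.resize(im[185:320,250:390],None,fx=4.4,fy=4.4,interpolation=cv2.INTER_CUBIC))
cv2.imwrite("pics/sidelink.png",cv2.resize(im[320:410,190:380],None,fx=4,fy=4,interpolation=cv2.INTER_CUBIC))
E
```

```text
top cam [ 360.65494878   44.84329015 1280.32212987] side [ 216.83793454 -951.2212961   654.8767935 ]
[ 906.7 -127.3   30. ] [ 774.  -122.7   30. ] [ 840.3 -125.    30. ] 132.70861578937564
[ 545.2 -262.2   30. ] [ 429.9 -322.4   30. ] [ 487.5 -292.3   30. ] 130.09927003899762
[ 302.1 -129.8   30. ] [ 336.3 -256.5   30. ] [ 319.2 -193.2   30. ] 131.21184489159884
[410.8  91.9  30. ] [310.   13.2  30. ] [360.4  52.6  30. ] 127.9188495284725
c1 [642.6 214.5  12. ]
c2 [ 671.4 -112.7   12. ]
c3 [ 523.1 -123.8   12. ]
c4 [493.2 201.5  12. ]
```

View pics/topjig.png

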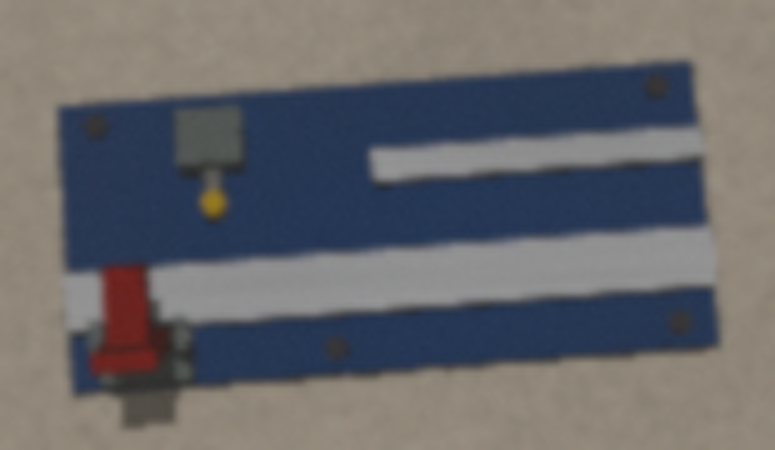

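View pics/toplink.png

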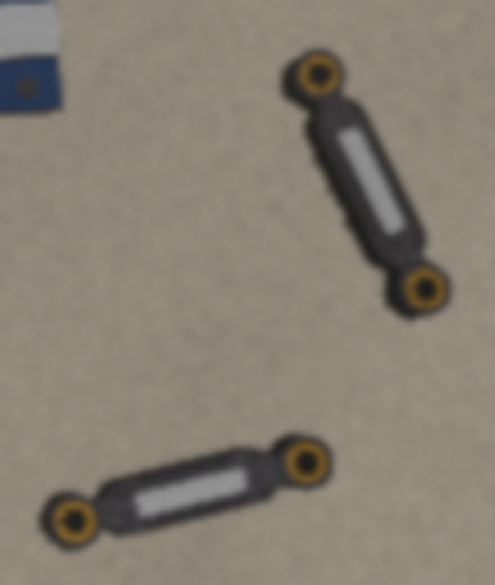

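View pics/sidejig.png

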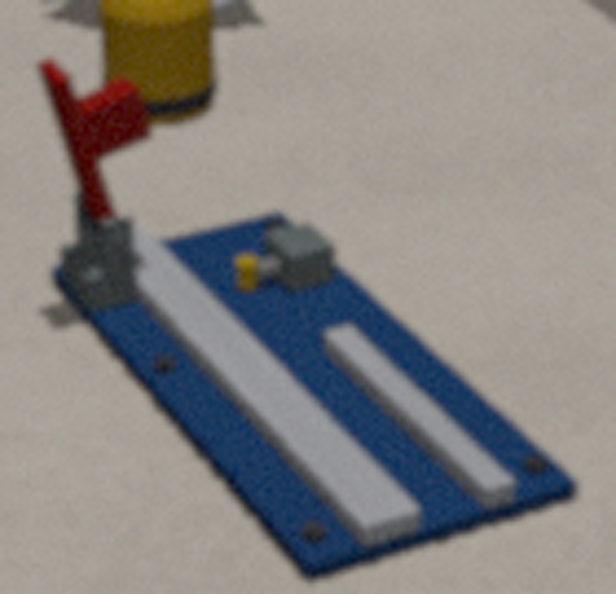

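View pics/sidelink.png

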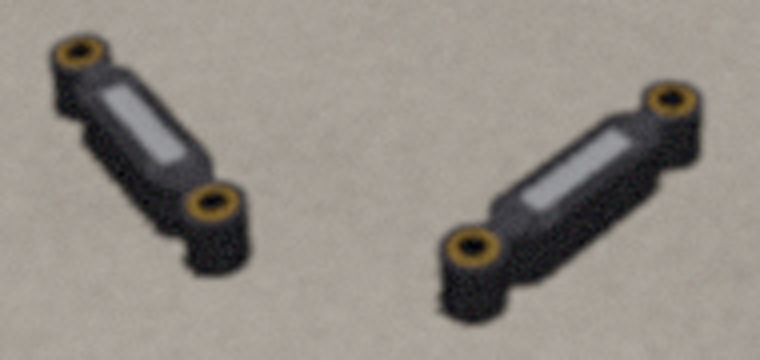

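```bash
python3 - <<'E'
from h import *
from scipy.optimize import least_squares
np.set_printoptions(precision=2,suppress=True)
T=cam("top");S=cam("side")
def un(p,f,o): return (np.array(p)+.5)/f-.5+np.array(o)
top={(75,165,12):(58,107),(75,-165,12):(690,62),(-75,-165,12):(719,347),(-75,165,12):(74,394),(-15,-165,24):(713,227),(-45,-165,24):(716,286),
(21,-165,24):(703,157),(37,-165,24):(701,127),(37,5,24):(370,148),(21,5,24):(375,183),(63,103.5,36):(173,109),(63,69.5,36):(241,106),(33,69.5,36):(241,166),(33,103.5,36):(178,170)}
side={(-75,-165,12):(310,570),(75,-165,12):(575,482),(75,165,12):(280,213),(-75,165,12):(60,268),(-15,-165,24):(420,510),(-45,-165,24):(368,530),(37,-165,24):(517,482),(21,-165,24):(488,495),(37,5,24):(352,322),(21,5,24):(325,335)}
obs=[(T,k,un(v,5,(240,200))) for k,v in top.items()]+[(S,k,un(v,4.4,(250,185))) for k,v in side.items()]
def W(p,k):
    c,s=np.cos(p[3]),np.sin(p[3]);return np.array([p[0]+c*k[0]-s*k[1],p[1]+s*k[0]+c*k[1],p[2]+k[2]])
def f(p,ob): return np.concatenate([proj(C,W(p,k))-uv for C,k,uv in ob])
for ob in (obs,obs[:14],obs[14:]):
    r=least_squares(f,[580,45,0,.088],args=(ob,),loss='soft_l1');print(r.x,np.abs(r.fun).max());
    if ob is obs: print(r.fun.reshape(-1,2)); p=r.x
np.save("jig.npy",p)
for a,b in [((319,74),(671,100)),((427,289),(472,246))]:
    print(tri((T,un(a,4.5,(370,245))),(S,un(b,4,(190,320)))))
# flag: predicted tip outline for angles
for th in (1.5,1.6,1.7,1.8,1.9,2.0):
    k=(-55+100*np.cos(th),125,55+100*np.sin(th))
    kl=(-55+100*np.cos(th)-5*np.sin(th),110,55+100*np.sin(th)+5*np.cos(th))
    print(th,W(p,k),(proj(T,W(p,k))-(240,200))*5,(proj(S,W(p,k))-(250,185))*4.4)
E
```

```text
[582.61  46.29   0.33   0.1 ] 1.9347562390115627
[[-0.69 -0.13]
 [ 0.41 -0.17]
 [ 0.33  0.22]
 [-0.92  0.5 ]
 [-0.17  0.16]
 [ 0.39  0.04]
 [ 0.44  0.28]
 [ 0.23  0.15]
 [ 0.04  0.72]
 [-0.5  -0.13]
 [-0.25  0.29]
 [-0.39 -0.07]
 [ 0.37 -0.46]
 [-0.55 -0.29]
 [ 0.01 -0.44]
 [ 1.68  0.35]
 [ 0.89 -0.32]
 [-1.93  0.02]
 [ 0.61  0.54]
 [-0.27 -0.11]
 [-0.04  0.35]
 [ 0.05 -0.61]
 [ 0.02  1.16]
 [ 0.17 -0.19]]
[584.42  45.92  -8.19   0.11] 0.7062326168331197
[585.94  55.19  -5.69   0.1 ] 1.4771160961399232
(array([ 546.21, -265.13,   32.08]), [np.float64(0.49553136733534303), np.float64(0.6803091750918094)])
(array([ 428.96, -322.28,   33.54]), [np.float64(0.4767246278472955), np.float64(0.7023427277152092)])
1.5 [521.95 165.64 155.08] [115.53 294.43] [106.37  54.34]
1.6 [512.01 164.6  155.29] [116.69 316.33] [89.15 57.56]
1.7 [502.1  163.56 154.5 ] [118.07 338.53] [72.   62.49]
1.8 [492.32 162.54 152.72] [119.66 360.75] [55.09 69.11]
1.9 [482.76 161.54 149.96] [121.44 382.71] [38.63 77.35]
2.0 [473.53 160.58 146.26] [123.37 404.13] [22.79 87.12]
```

Four things look like the link. By top pixel and measured world y, they are:

| Top pixel | World y (mm) |
|---|---|
| (385,150) | -125 |
| (452,286) | -293 |
| (412,354) | -193 |
| (312,333) | +53 |

The one at (452,286) has the lowest y, so it is farthest to the robot's right. In the side view it sits at (333,370). The triangulated eyes are 130 mm apart and at z of about 32, which matches the real link. The enlarged crop confirms the shape: brass eyes, waists, and the only link closer to the right edge.

Next I'll work out the tool axes and the flag approach.

```bash
cat >> h.py <<'E'
p=None
try: p=np.load("jig.npy")
except Exception: pass
def W(k,p_=None):
    q=p if p_ is None else p_
    c,s=np.cos(q[3]),np.sin(q[3]);return np.array([q[0]+c*k[0]-s*k[1],q[1]+s*k[0]+c*k[1],q[2]+k[2]])
def J(X):
    c,s=np.cos(p[3]),np.sin(p[3]);d=np.asarray(X)-p[:3];return np.array([c*d[0]+s*d[1],-s*d[0]+c*d[1],d[2]])
def sh(X,st=None):
    "shift in tool axes (cm) from now to world X"
    st=st or state();return R.from_rotvec(st["eef_rot"]).as_matrix().T@(np.asarray(X)-st["tcp_pos"])/10
def rep():
    st=state();print("t",round(st["t"],2),"tcp",st["tcp_pos"].round(1),"jig",J(st["tcp_pos"]).round(1),"F",st["contact_force"].round(1),"gap",round(st["finger_gap"],1))
    print("axes(cols)",R.from_rotvec(st["eef_rot"]).as_matrix().round(3).tolist(), "q",st["joint_pos"].round(2));return st
np.set_printoptions(precision=2,suppress=True)
E
python3 - <<'E'
from h import *
print(np.load("jig.npy").round(4)); st=rep()
# link check: project the jig overlay
T=cam("top");S=cam("side")
for n,C in(("top",T),("side",S)):
    im=cv2.imread(f"pics/{n}0.png"); im=cv2.resize(im,None,fx=4,fy=4,interpolation=cv2.INTER_CUBIC)
    d=lambda k:tuple(int(v) for v in (proj(C,W(k))+.5)*4-.5)
    for z,b in ((12,(-75,75,-165,165)),(24,(-45,-15,-165,165)),(24,(21,37,-165,5)),(36,(33,63,69.5,103.5))):
        q=[(b[0],b[2],z),(b[1],b[2],z),(b[1],b[3],z),(b[0],b[3],z)]
        for i in range(4): cv2.line(im,d(q[i]),d(q[(i+1)%4]),(0,255,0),1)
    th=1.8
    for yy in(110,140):
      cv2.line(im,d((-55,yy,55)),d((-55+100*np.cos(th),yy,55+100*np.sin(th))),(255,255,0),1)
    x,y=[int(v)*4 for v in proj(C,W((0,0,30)))]
    cv2.imwrite(f"pics/ov_{n}.png",im[y-290:y+290,x-390:x+390])
E
```

```text
[582.61  46.29   0.33   0.1 ]
t 0.15 tcp [129.9 482.6 249.9] jig [-405.   481.   249.6] F [ 0.3 -1.   0. ] gap 85.6
axes(cols) [[-0.0, -0.966, 0.26], [-0.001, 0.26, 0.966], [-1.0, -0.0, -0.001]] q [ 1.31  0.21 -0.03  1.32 -0.    1.57]
```

View pics/ov_top.png

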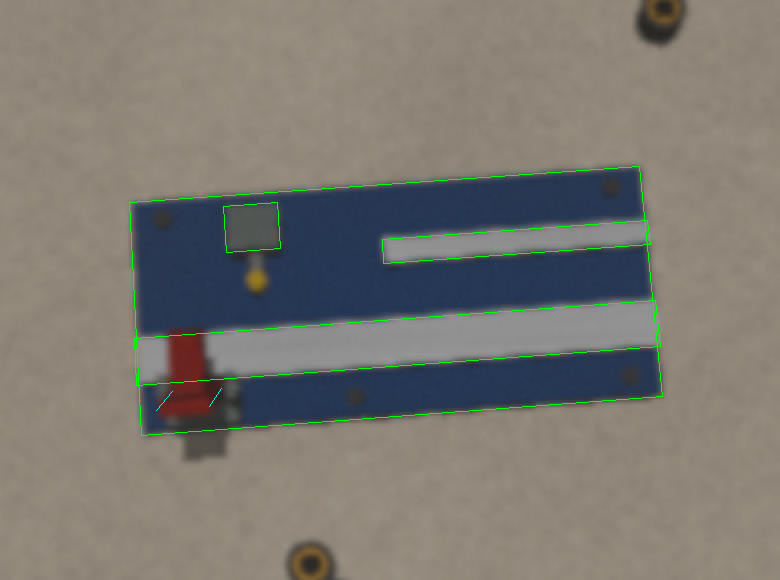

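View pics/ov_side.png

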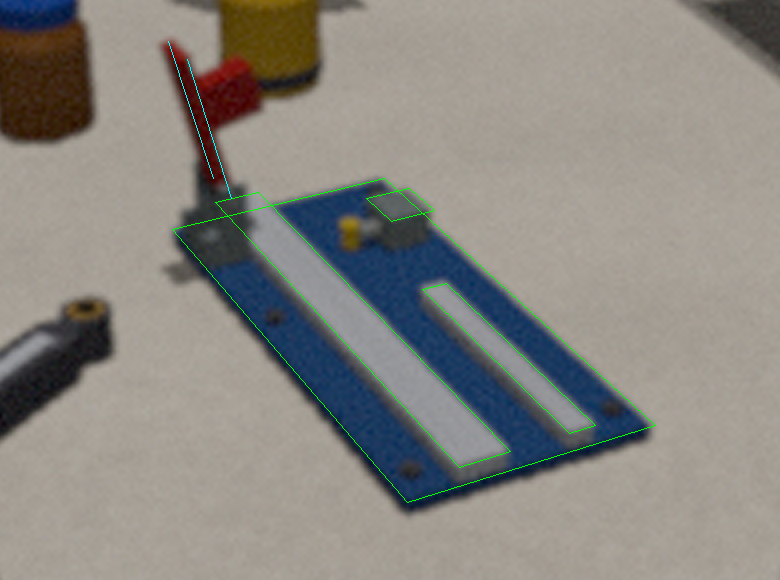

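```bash
python3 - <<'E'
from h import *
T=cam("top")
for n,uv,z in(("jar",(161,288),100),("filter",(167,219),88),("spr",(437,197),20)): print(n,plane(T,uv,z))
X=W((-125,125,0)); 
for z in(250,140): X[2]=z; print(X,sh(X))
E
```

```text
jar [454.36 405.31 100.  ]
filter [621.73 409.11  88.  ]
spr [ 716.86 -262.13   20.  ]
[445.3  157.63 250.  ] [  0.01 -38.9  -23.19]
[445.3  157.63 140.  ] [ 11.01 -38.9  -23.18]
```

```bash
python3 -m inch '[[[0,-3.5,-2.1,-0.04],[0,-7,-4.2,-0.08],[0,-10.5,-6.3,-0.12],[0,-14,-8.4,-0.16],[0,-17.5,-10.5,-0.2],[0,-21,-12.5,-0.24],[0,-24.5,-14.6,-0.28],[0,-28,-16.7,-0.32],[0,-31.5,-18.8,-0.36],[0,-35,-20.9,-0.36],[0,-38.9,-23.2,-0.36],[0,-38.9,-23.2,-0.36]]]' 1 40; python3 -c "
from h import *
rep()
for z in (250,140):
  X=W((-125,125,0));X[2]=z;print(sh(X))"
```

```text
t: 1.35
tcp_pos: [447.7, 154.2, 249.6]
eef_rot: [-1.278, 1.165, 1.276]
contact_force: [-0.1, 0.2, -0.6]
finger_gap: 0.0
t 1.35 tcp [447.7 154.2 249.6] jig [-122.9  121.3  249.3] F [-0.1  0.2 -0.6] gap 0.0
axes(cols) [[-0.0, -0.996, -0.093], [-0.002, -0.093, 0.996], [-1.0, 0.0, -0.002]] q [ 0.33  0.16 -0.1   1.31 -0.    0.24]
[-0.04  0.21  0.37]
[10.96  0.21  0.39]
```

```bash
python3 - <<'E'
from h import *
st=state(); im=capture("wrist"); cv2.imwrite("pics/w1.png",im[:,:,::-1]); np.save("st1.npy",np.r_[st["tcp_pos"],st["eef_rot"]])
C=cam("wrist",st)
for k in((-75,-165,12),(-45,-165,24),(-15,-165,24),(21,5,24),(75,165,12),(33,69.5,36),(63,103.5,36),(-75,165,12)): print(k,proj(C,W(k)))
for th in(1.7,1.8,1.9): print(th,[proj(C,W((-55+100*np.cos(th),y,55+100*np.sin(th)))) for y in(110,140)])
E
```

```text
(-75, -165, 12) [ 25.26 260.04]
(-45, -165, 24) [ 23.35 293.96]
(-15, -165, 24) [ 30.35 322.34]
(21, 5, 24) [208.13 353.06]
(75, 165, 12) [366.21 389.94]
(33, 69.5, 36) [271.83 369.97]
(63, 103.5, 36) [307.33 395.68]
(-75, 165, 12) [369.28 256.19]
1.7 [array([306.03, 341.11]), array([354.49, 340.62])]
1.8 [array([305.77, 325.44]), array([354.44, 324.94])]
1.9 [array([305.58, 309.26]), array([354.27, 308.75])]
```

View pics/w1.png

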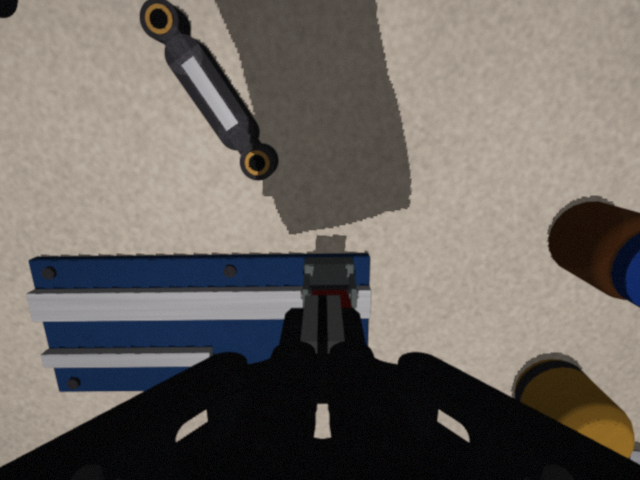

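The wrist view shows the jig's near edge from (30,258) to (369,254), within about 5 px of my fit. The fingers are over the flag at around (322,310). Now I'll lower behind the flag.

```bash
python3 -m inch '[[[3.7,0.1,0.2,0],[7.4,0.2,0.4,0],[11,0.2,0.4,0],[11,0.2,0.4,0]]]'; python3 -c "
from h import *
rep()
cv2.imwrite('pics/s2.png',cv2.resize(capture('side')[140:300,200:380,::-1],None,fx=4,fy=3.7,interpolation=cv2.INTER_CUBIC))"
```

```text
t: 1.8
tcp_pos: [440.7, 159.1, 136.1]
eef_rot: [-1.277, 1.171, 1.283]
contact_force: [-0.2, -1.1, 0.8]
finger_gap: 0.2
t 1.8 tcp [440.7 159.1 136.1] jig [-129.4  127.   135.8] F [-0.2 -1.1  0.8] gap 0.2
axes(cols) [[-0.007, -0.996, -0.094], [-0.003, -0.094, 0.996], [-1.0, 0.008, -0.003]] q [ 0.35  0.21 -0.33  1.04 -0.    0.25]
```

View pics/s2.png

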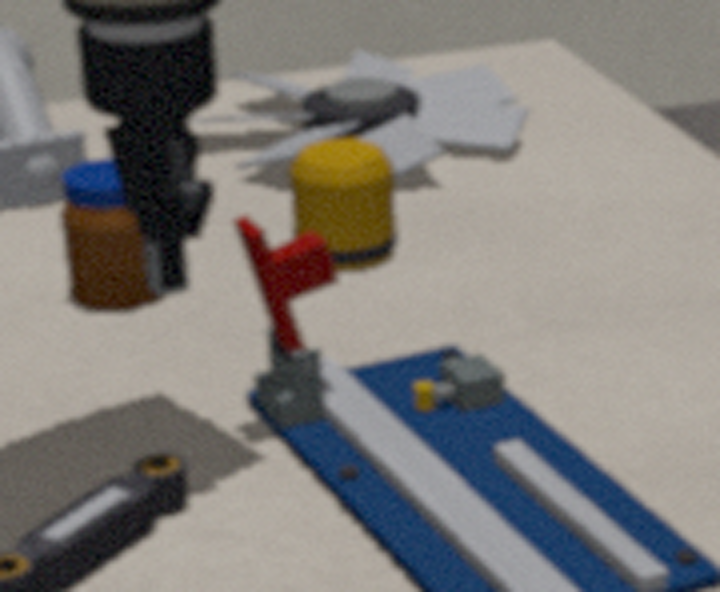

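The side view shows the fingertips at about (165,285), behind the flag on the robot side and clear of it. The flag arm runs from (245,220) to (285,345). Now I'll sweep it over along the arc.

```bash
python3 -m inch '[[[0,-2.9,-0.2,0],[-0.2,-4.4,-0.2,0],[-0.7,-5.8,-0.2,0],[-1.3,-7.3,-0.2,0],[-1.4,-8.7,-0.2,0],[-1.0,-10.3,-0.2,0],[-0.2,-11.9,-0.2,0],[1.1,-13.1,-0.2,0],[2.5,-14.1,-0.2,0],[4.0,-14.9,-0.2,0],[4.7,-15.5,-0.2,0],[4.7,-15.5,-0.2,0]]]'; python3 -c "
from h import *
rep()
cv2.imwrite('pics/s3.png',cv2.resize(capture('side')[140:300,200:380,::-1],None,fx=4,fy=3.7,interpolation=cv2.INTER_CUBIC))"
```

```text
t: 3.05
tcp_pos: [596.2, 171.9, 90.0]
eef_rot: [-1.277, 1.17, 1.282]
contact_force: [0.4, -0.6, -0.4]
finger_gap: -0.2
t 3.05 tcp [596.2 171.9  90. ] jig [ 26.6 123.6  89.7] F [ 0.4 -0.6 -0.4] gap -0.2
axes(cols) [[-0.006, -0.996, -0.094], [-0.003, -0.094, 0.996], [-1.0, 0.006, -0.002]] q [ 0.28  0.54  0.02  1.06 -0.    0.19]
```

View pics/s3.png

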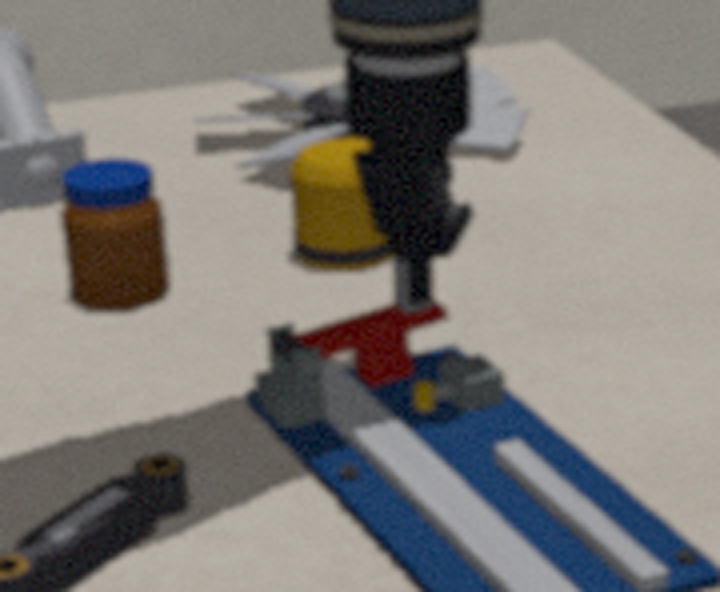

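The flag is nearly down. Its arm runs from (300,340) to (445,312), with the fingertips on top at (412,305). I'll press the rest while watching the force.

```bash
python3 -m inch '[[[0.4,0,0,0],[0.8,0,0,0],[1.0,0,0,0],[1.1,0,0,0],[1.1,0,0,0]]]'; python3 -m inch '[[[0.15,0,0,0],[0.15,0,0,0]]]'
```

```text
t: 3.6
tcp_pos: [595.9, 171.9, 79.8]
eef_rot: [-1.278, 1.169, 1.281]
contact_force: [-0.8, -0.2, -0.2]
finger_gap: 0.3
t: 3.8
tcp_pos: [596.1, 171.9, 78.9]
eef_rot: [-1.278, 1.168, 1.281]
contact_force: [-2.1, -1.0, 7.4]
finger_gap: 0.4
```

```bash
python3 -m inch '[[[0.15,0,0,0],[0.15,0,0,0],[0.15,0,0,0]]]'
```

```text
t: 4.1
tcp_pos: [596.1, 172.0, 78.8]
eef_rot: [-1.278, 1.168, 1.28]
contact_force: [-8.5, -1.8, 18.5]
finger_gap: -0.1
```

The flag has stopped hard at tip z of about 60, which matches level, and the push force is 18 N. I'll retreat up and move over to the link.

```bash
python3 -m inch '[[[-4,0,0,0],[-8,0,0,0],[-11,0.8,-3,-0.03],[-12,2.3,-7,-0.07],[-12,3.9,-11.7,-0.12],[-12,5.5,-16.4,-0.16],[-12,7,-21,-0.2],[-12,8.6,-25.7,-0.24],[-12,10.2,-30.4,-0.28],[-12,11.8,-35.2,-0.32],[-12,13.4,-40,-0.36],[-12,15.2,-45.4,-0.36]]]' 0; python3 - <<'E'
from h import *
X=np.array([487.6,-293.7,200]);print(sh(X));rep()
T=capture("top");S=capture("side")
cv2.imwrite("pics/t4.png",cv2.resize(T[200:290,240:395,::-1],None,fx=5,fy=5,interpolation=cv2.INTER_CUBIC))
cv2.imwrite("pics/s4.png",cv2.resize(S[140:300,200:380,::-1],None,fx=4,fy=3.7,interpolation=cv2.INTER_CUBIC))
E
```

```text
t: 5.3
tcp_pos: [489.0, -288.1, 200.4]
eef_rot: [-1.536, 0.962, 1.539]
contact_force: [0.6, 0.6, -0.1]
finger_gap: 85.6
[ 0.04  0.38 -0.44]
t 5.3 tcp [ 489.  -288.1  200.4] jig [-127.8 -322.8  200.1] F [ 0.6  0.6 -0.1] gap 85.6
axes(cols) [[-0.003, -0.898, -0.44], [-0.002, -0.44, 0.898], [-1.0, 0.004, -0.001]] q [-0.53  0.37  0.05  1.25 -0.   -0.99]
```

View pics/s4.png

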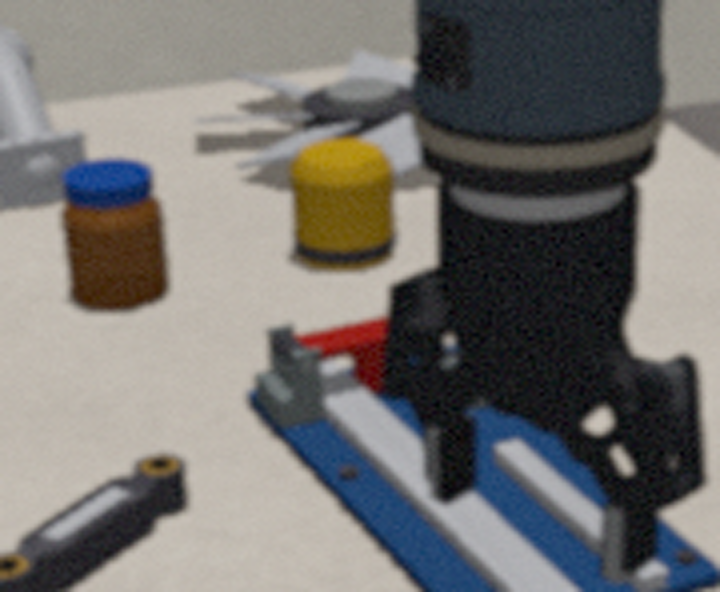

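View pics/t4.png

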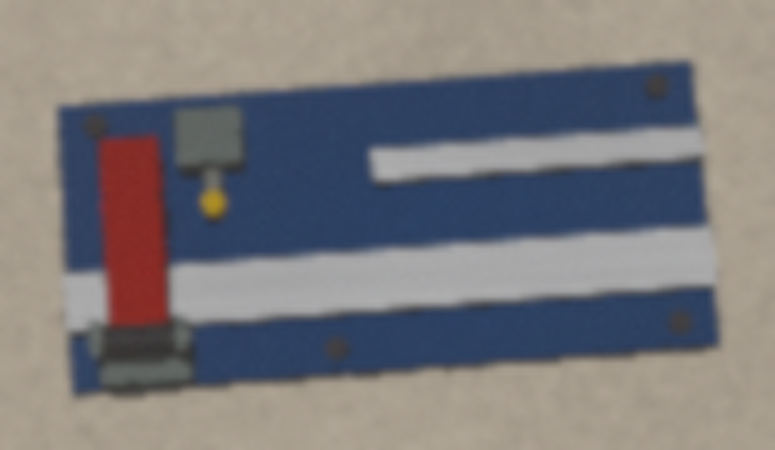

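The flag lies level across the channel. Its red bar runs from (130,137) to (138,325) in the top crop. Next is a wrist view over the link.

```bash
python3 - <<'E'
from h import *
st=state(); im=capture("wrist"); cv2.imwrite("pics/w5.png",im[:,:,::-1]); np.save("st5.npy",np.r_[st["tcp_pos"],st["eef_rot"]])
C=cam("wrist",st)
for X in((546.2,-265.1,30),(429,-322.3,30)): print(proj(C,X))
E
```

```text
[320.5 303.1]
[319.24 135.46]
```

View pics/w5.png

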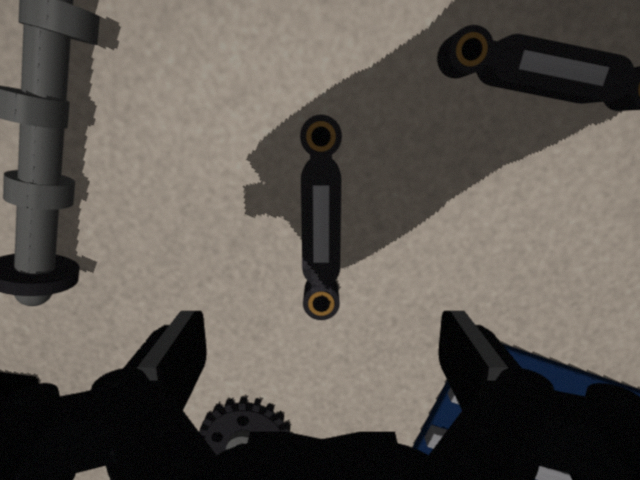

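The wrist view shows the link's eyes at (321,136) and (321,303), within 1 px of the prediction. The jaws already line up across it. I'll triangulate with all three views.

```bash
python3 - <<'E'
from h import *
a=np.load("st5.npy");C=cam("wrist",dict(tcp_pos=a[:3],eef_rot=a[3:]));T=cam("top");S=cam("side")
un=lambda p,f,o:(np.array(p)+.5)/f-.5+np.array(o)
E=[]
for w,t,s in(((321,303),(319,74),(671,100)),((321,136),(427,289),(472,246))):
    X,r=tri((C,np.array(w)),(T,un(t,4.5,(370,245))),(S,un(s,4,(190,320))));print(X,r, "wrist@30",plane(C,w,30));E.append(X)
m=(E[0]+E[1])/2; d=E[0]-E[1];print(m,np.linalg.norm(d),np.arctan2(d[1],d[0]))
st=state();z=R.from_rotvec(st["eef_rot"]).as_matrix()[:,2];print("jaw",np.arctan2(z[1],z[0]))
for zz in(80,31): print(sh([m[0],m[1],zz]))
E
```

```text
[ 545.92 -265.12   31.84] [np.float64(0.8690855441689971), np.float64(0.6275249276831409), np.float64(0.5092501584942735)] wrist@30 [ 545.95 -264.78   30.  ]
[ 428.92 -321.76   33.38] [np.float64(1.0764102423751558), np.float64(0.5860255536360407), np.float64(0.6189437563327751)] wrist@30 [ 428.79 -321.     30.  ]
[ 487.42 -293.44   32.61] 130.00018745468893 0.4508490556336865
jaw 2.0208470513266894
[12.    0.28 -0.36]
[16.9   0.26 -0.36]
```

```bash
python3 -m inch '[[[3,0.27,-0.36,0],[6.5,0.27,-0.36,0],[10,0.27,-0.36,0],[13,0.27,-0.36,0],[15.4,0.27,-0.36,0],[16.2,0.27,-0.36,0],[16.4,0.27,-0.36,0],[16.4,0.27,-0.36,0]]]' 0; python3 -c "
from h import *
rep();print(sh([487.42,-293.44,34]))"
```

```text
t: 6.25
tcp_pos: [488.0, -293.3, 36.9]
eef_rot: [-1.533, 0.965, 1.535]
contact_force: [0.0, 0.5, 0.7]
finger_gap: 85.5
t 6.25 tcp [ 488.  -293.3   36.9] jig [-129.4 -328.    36.6] F [0.  0.5 0.7] gap 85.5
axes(cols) [[-0.003, -0.9, -0.436], [-0.003, -0.436, 0.9], [-1.0, 0.004, -0.001]] q [-0.54  0.48 -0.21  0.88 -0.   -0.99]
[0.29 0.06 0.02]
```

```bash
python3 -m inch '[[[0.3,0.05,0,0],[0.3,0.05,0,0],[0.3,0.05,0,0],[0.3,0.05,0,0],[0.3,0.05,0,0],[0.3,0.05,0,0],[0.3,0.05,0,0],[0.3,0.05,0,0]]]' 1 40; python3 -c "
from h import *
rep()
S=capture('side')
cv2.imwrite('pics/s6.png',cv2.resize(S[280:410,260:420,::-1],None,fx=4.5,fy=4.5,interpolation=cv2.INTER_CUBIC))"
```

```text
t: 7.05
tcp_pos: [487.7, -293.7, 34.4]
eef_rot: [-1.533, 0.965, 1.534]
contact_force: [-1.8, 2.1, 6.8]
finger_gap: 29.1
t 7.05 tcp [ 487.7 -293.7   34.4] jig [-129.7 -328.3   34. ] F [-1.8  2.1  6.8] gap 29.1
axes(cols) [[-0.003, -0.9, -0.435], [-0.003, -0.435, 0.9], [-1.0, 0.004, -0.002]] q [-0.54  0.48 -0.22  0.87 -0.   -0.99]
```

View pics/s6.png

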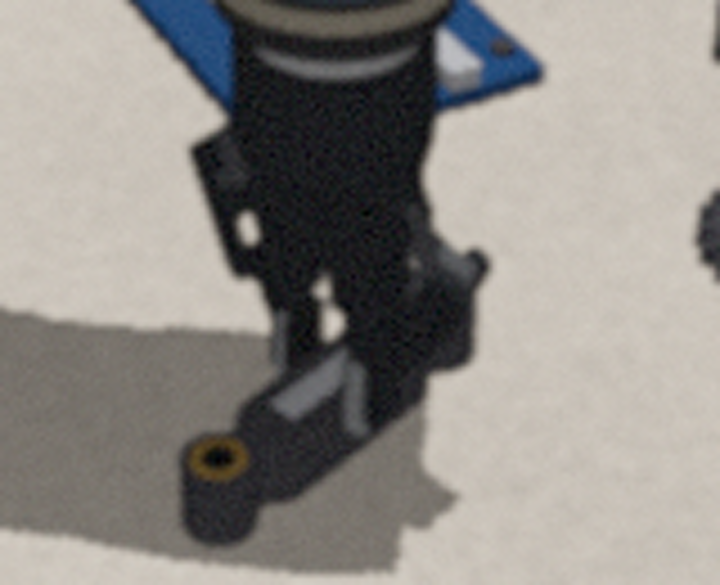

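The link is gripped: gap 29 mm, with the pads on its plain middle, brass eye at (217,458). I'll lift it and carry it to a viewing pose above the jig.

```bash
python3 - <<'E'
from h import *
print(p.round(4)); X=W((3,-50,0));X[2]=150;print(X,sh(X))
E
```

```text
[582.61  46.29   0.33   0.1 ]
[590.78  -3.13 150.  ] [-11.68 -21.89  21.65]
```

```bash
python3 -c "
from h import p
print(p[3])"; python3 -m inch '[[[-2,0,0,0],[-5,0,0,0],[-8,-2,2,-0.12],[-11,-4.5,4.5,-0.24],[-11.7,-7.5,7.5,-0.36],[-11.7,-10.5,10.5,-0.5],[-11.7,-13.5,13.5,-0.64],[-11.7,-16.5,16.4,-0.78],[-11.7,-19.5,19.4,-0.92],[-11.7,-21.9,21.7,-1.06],[-11.7,-21.9,21.7,-1.2],[-11.7,-21.9,21.7,-1.22]]]'; python3 -m inch '[[[0,0,0,0],[0,0,0,0]]]'; python3 - <<'E'
from h import *
st=rep(); im=capture("wrist"); cv2.imwrite("pics/w7.png",im[:,:,::-1]); np.save("st7.npy",np.r_[st["tcp_pos"],st["eef_rot"]])
C=cam("wrist",st)
for k in((-75,-165,12),(75,-165,12),(75,165,12),(-75,165,12),(-45,-165,24),(-15,-165,24),(21,-165,24),(37,-165,24),(21,5,24),(37,5,24),(33,69.5,36),(63,69.5,36),(63,103.5,36),(33,103.5,36),(-15,102,24)): print(k,proj(C,W(k)))
E
```

```text
0.10406739247036223
t: 8.3
tcp_pos: [590.5, -1.7, 149.7]
eef_rot: [2.162, 0.11, -2.17]
contact_force: [0.4, -0.7, -4.6]
finger_gap: 28.8
t: 8.5
tcp_pos: [590.2, -2.4, 149.6]
eef_rot: [2.164, 0.106, -2.173]
contact_force: [-0.1, -0.1, -4.2]
finger_gap: 29.4
t 8.5 tcp [590.2  -2.4 149.6] jig [  2.5 -49.2 149.2] F [-0.1 -0.1 -4.2] gap 29.4
axes(cols) [[-0.004, 0.1, -0.995], [-0.003, -0.995, -0.1], [-1.0, 0.003, 0.004]] q [-0.    0.44  0.02  1.16 -0.   -1.67]
(-75, -165, 12) [448.42  50.09]
(75, -165, 12) [197.76  51.12]
(75, 165, 12) [234.68 484.82]
(-75, 165, 12) [414.46 483.54]
(-45, -165, 24) [402.32  46.51]
(-15, -165, 24) [349.69  46.73]
(21, -165, 24) [286.47  46.98]
(37, -165, 24) [258.36  47.1 ]
(21, 5, 24) [293.82 317.35]
(37, 5, 24) [270.65 317.49]
(33, 69.5, 36) [278.02 407.8 ]
(63, 69.5, 36) [235.62 408.08]
(63, 103.5, 36) [238.7  447.13]
(33, 103.5, 36) [279.69 446.84]
(-15, 102, 24) [344.3  432.56]
```

View pics/w7.png

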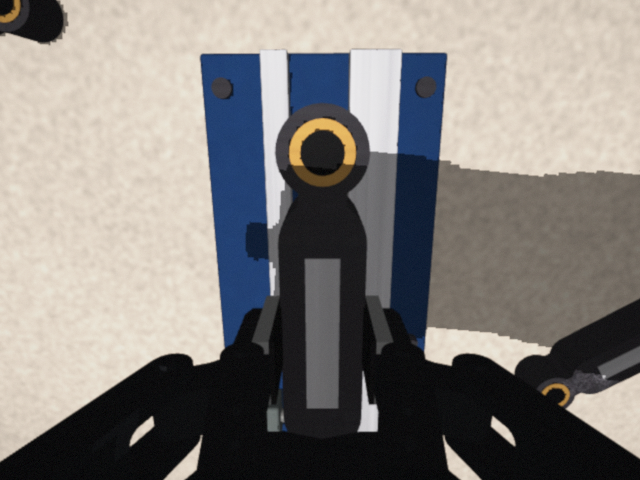

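```bash
python3 - <<'E'
from h import *
im=cv2.imread("pics/w7.png")
cv2.imwrite("pics/w7c.png",cv2.resize(im[35:185,190:460],None,fx=2.96,fy=2.96,interpolation=cv2.INTER_CUBIC))
for r in (62,80,100): 
    row=im[r].astype(int); print(r,[(x,row[x].tolist()) for x in (198,199,200,201,202,203,204,205,206)]); 
    g=np.abs(np.diff(row.sum(1))); print([ (i,int(g[i])) for i in range(180,470) if g[i]>60])
E
```

```text
62 [(198, [203, 217, 228]), (199, [193, 206, 218]), (200, [155, 155, 162]), (201, [108, 73, 56]), (202, [107, 59, 30]), (203, [113, 62, 32]), (204, [114, 64, 34]), (205, [115, 66, 36]), (206, [113, 63, 35])]
[(199, 145), (200, 235), (258, 81), (259, 210), (260, 158), (285, 80), (286, 189), (287, 181), (348, 72), (349, 213), (350, 170), (400, 180), (401, 231), (445, 168), (446, 198), (447, 65)]
80 [(198, [204, 217, 228]), (199, [202, 217, 228]), (200, [200, 214, 226]), (201, [172, 178, 186]), (202, [120, 101, 93]), (203, [106, 64, 39]), (204, [112, 67, 35]), (205, [112, 64, 33]), (206, [110, 63, 32])]
[(200, 104), (201, 222), (202, 105), (229, 64), (259, 122), (260, 204), (261, 119), (286, 163), (287, 214), (288, 92), (348, 124), (349, 197), (350, 115), (398, 103), (399, 257), (400, 116), (444, 264), (445, 154)]
100 [(198, [203, 217, 228]), (199, [204, 219, 228]), (200, [208, 222, 230]), (201, [208, 223, 232]), (202, [207, 220, 230]), (203, [171, 176, 184]), (204, [111, 80, 67]), (205, [107, 60, 33]), (206, [115, 66, 36])]
[(202, 126), (203, 273), (260, 146), (261, 199), (262, 86), (286, 71), (287, 185), (288, 199), (348, 176), (349, 200), (350, 65), (398, 173), (399, 223), (442, 155), (443, 188), (444, 94)]
```

View pics/w7c.png

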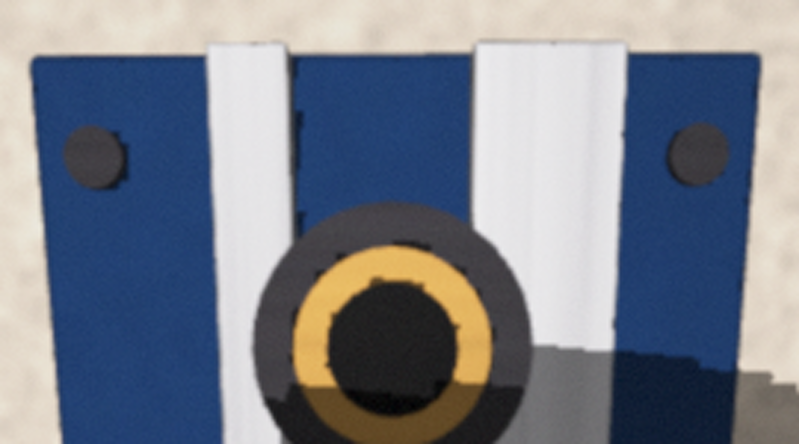

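```bash
python3 - <<'E'
from h import *
from scipy.optimize import least_squares
a=np.load("st7.npy");C=cam("wrist",dict(tcp_pos=a[:3],eef_rot=a[3:]))
E={(75,12):((62,201),(80,202),(100,204)),(37,24):((62,260),(80,261),(100,261.6)),(21,24):((62,287),(80,287.5),(100,288.2)),(-15,24):((62,349.9),(80,350),(100,349.4)),(-45,24):((62,401.2),(80,399.9),(100,399.2)),(-75,12):((62,446.3),(80,445.2),(100,443.7))}
def f(q,z=None,fs=1):
    q=np.r_[q[:2],z,q[2]] if z is not None else q
    Cw=(C[0]*np.array([[fs,1,1],[1,fs,1],[1,1,1]]),C[1],C[2])
    r=[]
    for (x,h),obs in E.items():
        A=proj(Cw,W((x,-165,h),q));B=proj(Cw,W((x,-120,h),q))
        for v,u in obs: r.append(A[0]+(B[0]-A[0])*(v-A[1])/(B[1]-A[1])-u)
    for (x,h),v in {(-60,12):53.3,(60,12):54,(-30,24):49.3,(29,24):49.7}.items(): r.append(proj(Cw,W((x,-165,h),q))[1]-v)
    return np.array(r)
for z in(None,0,-2):
    r=least_squares(f,p if z is None else p[[0,1,3]],kwargs=dict(z=z)); print(z,r.x.round(3),np.sqrt((r.fun**2).mean()),r.fun.round(1)); 
    q=r.x if z is None else np.r_[r.x[:2],z,r.x[2]]
    c,s=np.cos(q[3]),np.sin(q[3]);d=a[:2]-q[:2];print("tcp in jig",c*d[0]+s*d[1],-s*d[0]+c*d[1])
# front eye centre
print("eye px (322,151) at z:",[plane(C,(322.5,151),z) for z in(140,145,150)])
E
```

```text
None [582.31  47.32  -2.56   0.1 ] 0.367010080070266 [-0.6 -0.1 -0.4  0.2 -0.   0.3  0.7  0.7  0.5 -0.3 -0.7 -0.4 -0.1  0.3
  0.   0.2 -0.1 -0.2 -0.3 -0.3  0.3  0.3]
tcp in jig 2.671901205843442 -50.24399674956054
0 [582.31  47.73   0.1 ] 0.829862265497365 [-1.8 -1.3 -1.6 -0.5 -0.7 -0.4  0.3  0.3  0.1 -0.1 -0.4 -0.1  0.7  1.1
  0.8  1.4  1.1  1.  -0.3 -0.3  0.3  0.2]
tcp in jig 2.6318529793491106 -50.65647006400061
-2 [582.31  47.41   0.1 ] 0.4008650507043119 [-0.8 -0.3 -0.6  0.  -0.2  0.1  0.6  0.6  0.4 -0.3 -0.6 -0.3  0.   0.5
  0.2  0.5  0.2  0.1 -0.3 -0.3  0.3  0.3]
tcp in jig 2.6630592285441574 -50.334038976945536
eye px (322,151) at z: [array([595.78, -67.15, 140.  ]), array([595.83, -67.46, 145.  ]), array([595.89, -67.76, 150.  ])]
```

The wrist view shows the channel between the guide edge at u=287 and the fence edge at u=350, with the held link centred at u=322. The fit gives the TCP at jig x = 2.6, where mid-channel is 3, so I'll shift 25 mm along the channel and descend.

```bash
python3 -m inch '[[[2,-1,0,0],[5,-2,0,0],[7.5,-2.5,0,0],[8.8,-2.5,0,0],[9.0,-2.5,0,0],[9.0,-2.5,0,0]]]'; python3 -c "
from h import *
rep()
S=capture('side')
cv2.imwrite('pics/s8.png',cv2.resize(S[190:340,240:400,::-1],None,fx=4.0,fy=4.0,interpolation=cv2.INTER_CUBIC))"
```

```text
t: 9.15
tcp_pos: [587.7, 21.6, 60.3]
eef_rot: [2.165, 0.105, -2.173]
contact_force: [0.8, -0.9, -4.2]
finger_gap: 28.7
t 9.15 tcp [587.7  21.6  60.3] jig [  2.5 -25.1  59.9] F [ 0.8 -0.9 -4.2] gap 28.7
axes(cols) [[-0.003, 0.099, -0.995], [-0.003, -0.995, -0.099], [-1.0, 0.003, 0.004]] q [ 0.04  0.5  -0.12  0.95 -0.   -1.63]
```

View pics/s8.png

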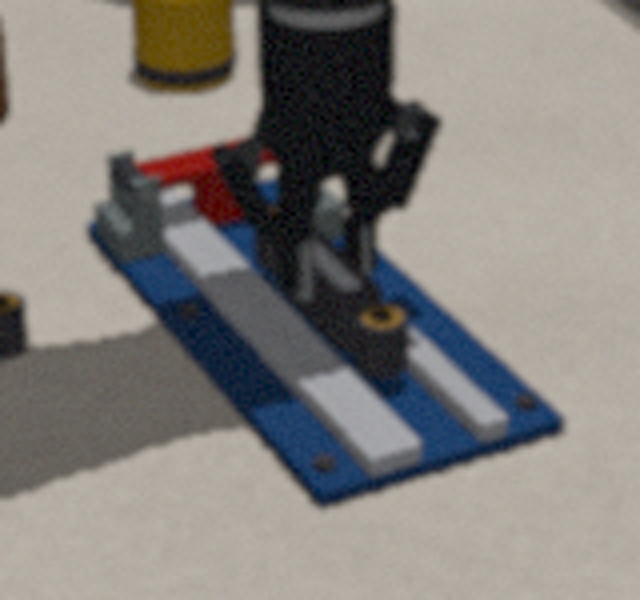

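The link is over the channel between the fence and the guide, with the near eye at (382,317). I'll lower it gently by 13 to 14 mm.

```bash
python3 -m inch '[[[0.4,0,0,0],[0.8,0,0,0],[1.1,0,0,0],[1.3,0,0,0],[1.3,0,0,0]]]';python3 -m inch '[[[0.1,0,0,0],[0.1,0,0,0]]]'
```

```text
t: 9.7
tcp_pos: [587.8, 21.7, 47.4]
eef_rot: [2.165, 0.105, -2.172]
contact_force: [0.3, -0.1, -5.5]
finger_gap: 29.3
t: 9.9
tcp_pos: [587.9, 21.7, 46.5]
eef_rot: [2.165, 0.105, -2.172]
contact_force: [-0.3, 0.0, -4.6]
finger_gap: 28.9
```

```bash
python3 -m inch '[[[0.1,0,0,0],[0.1,0,0,0]]]';python3 -m inch '[[[0.1,0,0,0],[0.1,0,0,0]]]'
```

```text
t: 10.1
tcp_pos: [588.0, 21.7, 46.5]
eef_rot: [2.166, 0.105, -2.171]
contact_force: [-7.1, 0.0, 12.5]
finger_gap: 28.8
t: 10.3
tcp_pos: [587.9, 21.7, 46.4]
eef_rot: [2.167, 0.105, -2.171]
contact_force: [-8.3, -0.5, 13.8]
finger_gap: 28.8
```

It's seated on the bed at TCP z 46.4, exactly as predicted. I'll release it and rise.

```bash
python3 -m inch '[[[0,0,0,0],[0,0,0,0],[0,0,0,0],[0,0,0,0],[-2,0,0,0],[-5,0,0,0],[-8,0,0,0],[-8,0,0,0]]]' 0; python3 - <<'E'
from h import *
st=rep(); im=capture("wrist"); cv2.imwrite("pics/w9.png",im[:,:,::-1]); np.save("st9.npy",np.r_[st["tcp_pos"],st["eef_rot"]])
S=capture('side');cv2.imwrite('pics/s9.png',cv2.resize(S[190:340,240:400,::-1],None,fx=4.0,fy=4.0,interpolation=cv2.INTER_CUBIC))
E
```

```text
t: 11.1
tcp_pos: [590.1, 22.0, 130.3]
eef_rot: [2.173, 0.105, -2.164]
contact_force: [1.0, -0.3, -1.8]
finger_gap: 85.7
t 11.1 tcp [590.1  22.  130.3] jig [  4.9 -24.9 130. ] F [ 1.  -0.3 -1.8] gap 85.7
axes(cols) [[0.004, 0.1, -0.995], [-0.003, -0.995, -0.1], [-1.0, 0.003, -0.004]] q [ 0.04  0.44 -0.02  1.1  -0.   -1.63]
```

View pics/w9.png

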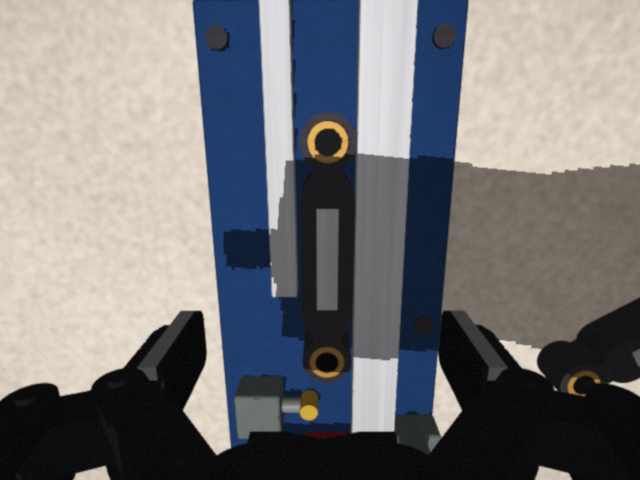

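View pics/s9.png

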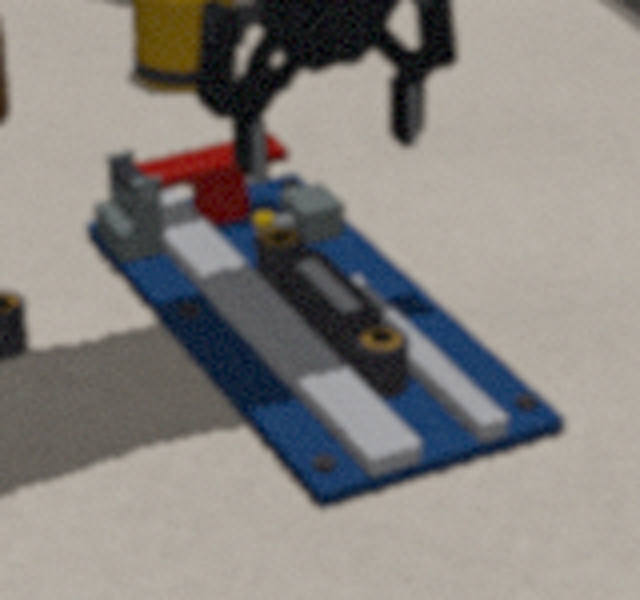

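The link lies flat in the channel, with its eyes at (328,141) and (326,361), short of the yellow roller at (309,405). I'll measure it in the jig frame, then move behind its open-end side.

```bash
python3 - <<'E'
from h import *
p[:]=[582.4,46.8,0,0.103]; np.save("jig.npy",p)
a=np.load("st9.npy");C=cam("wrist",dict(tcp_pos=a[:3],eef_rot=a[3:]))
for uv in((328,141),(326,361),(309,405)): print(uv,J(plane(C,uv,42 if uv[0]>310 else 30)))
for z in(130,50): 
  X=W((2,-150,0));X[2]=z;print(sh(X))
E
```

```text
(328, 141) [  1.47 -90.7   42.  ]
(326, 361) [ 2.64 39.26 42.  ]
(309, 405) [13.97 80.64 30.  ]
[-0.29 12.47  0.11]
[ 7.71 12.45  0.1 ]
```

```bash
python3 -m inch '[[[-0.3,3.5,0.1,0],[-0.3,7.5,0.1,0],[-0.3,11,0.1,0],[1,12.5,0.15,0],[4,12.5,0.15,0],[6.8,12.5,0.15,0],[8.2,12.5,0.15,0],[8.4,12.5,0.15,0],[8.4,12.5,0.15,0],[8.4,12.5,0.15,0]]]' 1 40; python3 - <<'E'
from h import *
st=rep()
for y in (-120,): print(sh(np.r_[W((1.5,y,0))[:2],46.3]))
S=capture('side');cv2.imwrite('pics/s10.png',cv2.resize(S[190:340,240:400,::-1],None,fx=4.0,fy=4.0,interpolation=cv2.INTER_CUBIC))
E
```

```text
t: 12.2
tcp_pos: [599.7, -102.7, 43.6]
eef_rot: [2.169, 0.105, -2.168]
contact_force: [-1.1, -0.8, -0.5]
finger_gap: -0.1
t 12.2 tcp [ 599.7 -102.7   43.6] jig [   1.9 -150.5   43.6] F [-1.1 -0.8 -0.5] gap -0.1
axes(cols) [[0.0, 0.1, -0.995], [-0.003, -0.995, -0.1], [-1.0, 0.003, 0.0]] q [-0.17  0.55 -0.09  0.94 -0.   -1.84]
[-0.28 -3.04  0.05]
```

View pics/s10.png

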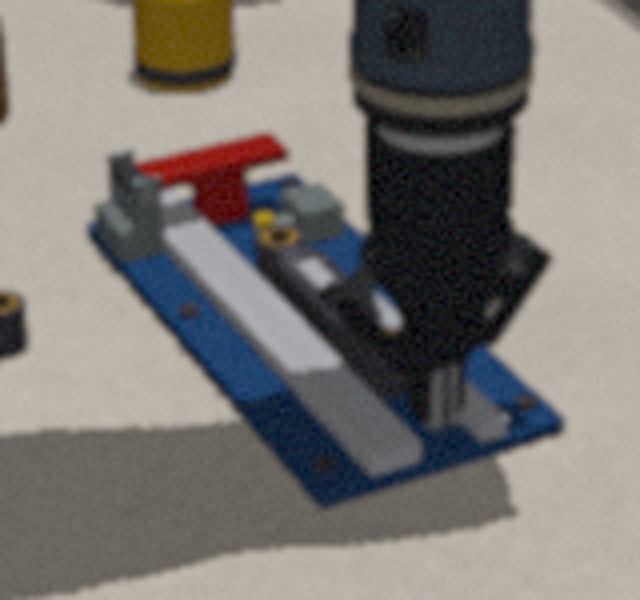

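```bash
python3 -m inch '[[[-0.25,-1,0.05,0],[-0.25,-2,0.05,0],[-0.25,-2.8,0.05,0],[-0.25,-3.3,0.05,0],[-0.25,-3.8,0.05,0],[-0.25,-4.3,0.05,0],[-0.25,-4.8,0.05,0],[-0.25,-5.2,0.05,0],[-0.25,-5.2,0.05,0]]]'; python3 - <<'E'
from h import *
st=rep()
T=capture('top');cv2.imwrite('pics/t11.png',cv2.resize(T[200:290,240:395,::-1],None,fx=5,fy=5,interpolation=cv2.INTER_CUBIC))
S=capture('side');cv2.imwrite('pics/s11.png',cv2.resize(S[190:340,240:400,::-1],None,fx=4.0,fy=4.0,interpolation=cv2.INTER_CUBIC))
E
```

```text
t: 13.15
tcp_pos: [594.2, -50.5, 46.2]
eef_rot: [2.169, 0.106, -2.168]
contact_force: [0.3, -0.4, -0.2]
finger_gap: 0.2
t 13.15 tcp [594.2 -50.5  46.2] jig [  1.7 -98.   46.2] F [ 0.3 -0.4 -0.2] gap 0.2
axes(cols) [[0.001, 0.1, -0.995], [-0.003, -0.995, -0.1], [-1.0, 0.003, -0.0]] q [-0.08  0.52 -0.12  0.93 -0.   -1.75]
```

View pics/s11.png

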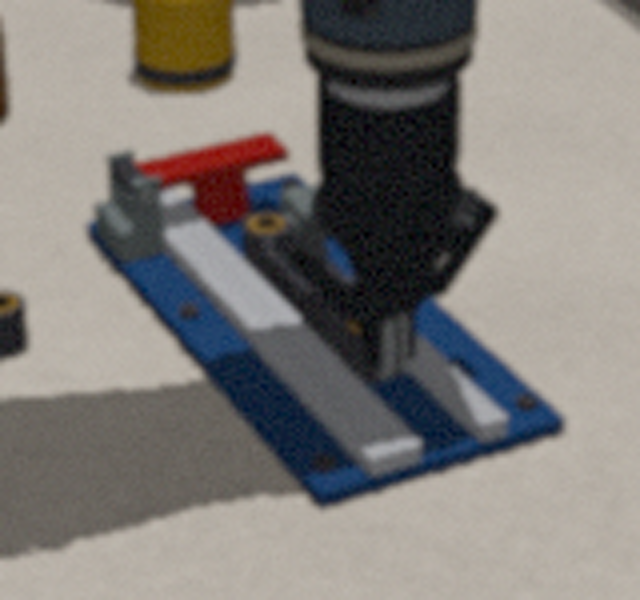

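View pics/t11.png

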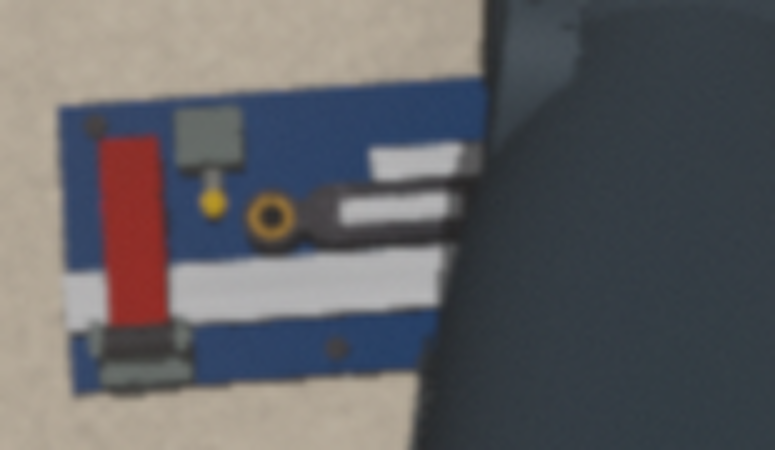

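```bash
python3 - <<'E'
from h import *
T=cam("top")
print(J(plane(T,((271.5)/5-.5+240,(217.5)/5-.5+200),42)), J(plane(T,((212.5)/5-.5+240,(203.5)/5-.5+200),30)))
E
```

```text
[ 3.85 56.48 42.  ] [15.33 86.   30.  ]
```

The front eye is at jig y of about 56, so the link is 43 mm from home and still short of the roller. I'll advance to just before first contact, then inch along and feel the force.

```bash
python3 -m inch '[[[0,-0.4,0,0],[0,-0.8,0,0],[0,-1.1,0,0],[0,-1.1,0,0]]]'; for i in 1; do python3 -c "
from h import *
st=state();print(J(st['tcp_pos']),'Fjig y',-st['contact_force'][0]*np.sin(p[3])+st['contact_force'][1]*np.cos(p[3]))"; done
```

```text
t: 13.65
tcp_pos: [592.8, -39.2, 45.9]
eef_rot: [2.168, 0.107, -2.169]
contact_force: [0.1, 0.0, -0.4]
finger_gap: 0.1
[  1.45 -86.63  45.91] Fjig y 0.036973972857039746
```

```bash
python3 -m inch '[[[0,-0.2,0,0],[0,-0.3,0,0]]]'; python3 -m inch '[[[0,-0.2,0,0],[0,-0.2,0,0]]]'
```

```text
t: 13.85
tcp_pos: [592.5, -36.1, 45.9]
eef_rot: [2.168, 0.107, -2.168]
contact_force: [1.0, -3.8, 0.5]
finger_gap: 0.3
t: 14.05
tcp_pos: [592.4, -34.8, 45.9]
eef_rot: [2.168, 0.104, -2.168]
contact_force: [1.5, -7.7, 0.0]
finger_gap: -0.3
```

The roller contact is felt: Fy is -7.7 N at finger y of about -82. I'll carry on in small steps.

```bash
python3 -m inch '[[[0,-0.2,0,0],[0,-0.2,0,0]]]'; python3 -m inch '[[[0,-0.2,0,0],[0,-0.2,0,0]]]'; python3 -m inch '[[[0,-0.2,0,0],[0,-0.2,0,0]]]'
```

```text
t: 14.25
tcp_pos: [592.4, -33.8, 46.0]
eef_rot: [2.168, 0.101, -2.167]
contact_force: [2.3, -9.5, 0.4]
finger_gap: 0.0
t: 14.45
tcp_pos: [592.4, -32.8, 46.0]
eef_rot: [2.167, 0.098, -2.166]
contact_force: [2.3, -10.8, -0.2]
finger_gap: -0.4
t: 14.65
tcp_pos: [592.4, -31.9, 46.1]
eef_rot: [2.167, 0.094, -2.165]
contact_force: [2.3, -10.8, -0.3]
finger_gap: -0.1
```

```bash
python3 -m inch '[[[0,-0.2,0,0],[0,-0.22,0,0]]]'; python3 -m inch '[[[0,-0.22,0,0],[0,-0.22,0,0]]]'; python3 -c "
from h import *
rep()"
```

```text
t: 14.85
tcp_pos: [592.5, -30.8, 46.1]
eef_rot: [2.167, 0.091, -2.164]
contact_force: [2.4, -12.4, -0.4]
finger_gap: -0.1
t: 15.05
tcp_pos: [592.5, -29.6, 46.2]
eef_rot: [2.167, 0.087, -2.163]
contact_force: [2.3, -11.1, -0.7]
finger_gap: 0.1
t 15.05 tcp [592.5 -29.6  46.2] jig [  2.1 -77.1  46.2] F [  2.3 -11.1  -0.7] gap 0.1
axes(cols) [[0.002, 0.096, -0.995], [-0.015, -0.995, -0.096], [-1.0, 0.015, -0.001]] q [-0.04  0.51 -0.14  0.92 -0.02 -1.71]
```

```bash
python3 -m inch '[[[0,-0.22,0.03,0],[0,-0.22,0.03,0]]]'; python3 -m inch '[[[0,-0.22,0.03,0],[0,-0.22,0.03,0]]]'; python3 -m inch '[[[0,-0.22,0.03,0],[0,-0.22,0.03,0]]]'
```

```text
t: 15.25
tcp_pos: [592.1, -28.4, 46.1]
eef_rot: [2.166, 0.084, -2.162]
contact_force: [1.7, -10.6, 0.2]
finger_gap: 0.3
t: 15.45
tcp_pos: [591.8, -27.2, 46.2]
eef_rot: [2.166, 0.081, -2.161]
contact_force: [2.4, -9.6, -0.5]
finger_gap: -0.2
t: 15.65
tcp_pos: [591.5, -25.8, 46.2]
eef_rot: [2.166, 0.079, -2.161]
contact_force: [1.7, -9.0, -0.4]
finger_gap: 0.0
```

```bash
python3 -m inch '[[[0,-0.2,0.02,0],[0,-0.2,0.02,0]]]'; python3 -m inch '[[[0,-0.2,0.02,0],[0,-0.2,0.02,0]]]';python3 -m inch '[[[0,-0.2,0.02,0],[0,-0.2,0.02,0]]]'
```

```text
t: 15.85
tcp_pos: [591.2, -24.6, 46.2]
eef_rot: [2.166, 0.076, -2.16]
contact_force: [2.2, -9.6, -0.0]
finger_gap: 0.2
t: 16.05
tcp_pos: [591.0, -23.4, 46.2]
eef_rot: [2.165, 0.073, -2.159]
contact_force: [2.7, -7.4, -0.1]
finger_gap: -0.2
t: 16.25
tcp_pos: [590.8, -22.0, 46.2]
eef_rot: [2.165, 0.071, -2.158]
contact_force: [1.2, -8.3, -0.6]
finger_gap: 0.1
```

```bash
python3 -m inch '[[[0,-0.2,0.02,0],[0,-0.2,0.02,0]]]'; python3 -m inch '[[[0,-0.2,0.02,0],[0,-0.2,0.02,0]]]';python3 -m inch '[[[0,-0.15,0.02,0],[0,-0.15,0.02,0]]]'; python3 - <<'E'
from h import *
st=rep()
T=capture('top');cv2.imwrite('pics/t12.png',cv2.resize(T[200:290,240:395,::-1],None,fx=5,fy=5,interpolation=cv2.INTER_CUBIC))
E
```

```text
t: 16.45
tcp_pos: [590.5, -20.6, 46.2]
eef_rot: [2.165, 0.069, -2.158]
contact_force: [1.4, -6.6, -0.1]
finger_gap: -0.2
t: 16.65
tcp_pos: [590.3, -19.1, 46.2]
eef_rot: [2.165, 0.068, -2.157]
contact_force: [1.4, -6.7, 0.6]
finger_gap: -0.1
t: 16.85
tcp_pos: [590.1, -18.0, 46.2]
eef_rot: [2.165, 0.066, -2.157]
contact_force: [0.9, -6.8, 0.5]
finger_gap: 0.1
t 16.85 tcp [590.1 -18.   46.2] jig [  1.  -65.2  46.2] F [ 0.9 -6.8  0.5] gap 0.1
axes(cols) [[0.005, 0.09, -0.996], [-0.029, -0.995, -0.091], [-1.0, 0.029, -0.003]] q [-0.02  0.51 -0.15  0.91 -0.03 -1.68]
```

View pics/t12.png

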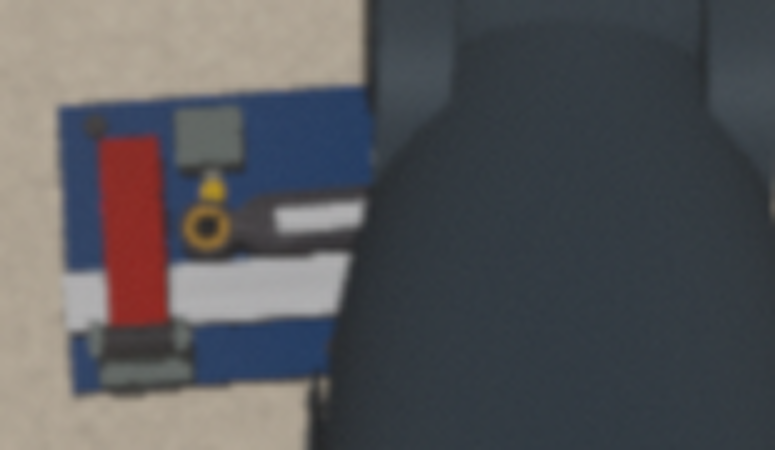

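The roller at (212,188) is riding on the round end, with the eye at (208,227), roughly 12 mm before home. The force is easing, so I'll continue.

```bash
python3 -m inch '[[[0,-0.15,0.01,0],[0,-0.15,0.01,0]]]'; python3 -m inch '[[[0,-0.15,0.01,0],[0,-0.15,0.01,0]]]'; python3 -m inch '[[[0,-0.15,0.01,0],[0,-0.15,0.01,0]]]'
```

```text
t: 17.1
tcp_pos: [590.0, -16.9, 46.2]
eef_rot: [2.165, 0.065, -2.156]
contact_force: [0.6, -6.2, -0.5]
finger_gap: 0.0
t: 17.3
tcp_pos: [589.9, -15.6, 46.2]
eef_rot: [2.165, 0.064, -2.156]
contact_force: [1.2, -4.5, -0.3]
finger_gap: -0.2
t: 17.5
tcp_pos: [589.7, -14.3, 46.2]
eef_rot: [2.165, 0.063, -2.156]
contact_force: [2.5, -4.9, 0.6]
finger_gap: 0.1
```

```bash
python3 -m inch '[[[0,-0.12,0.0,0],[0,-0.12,0.0,0]]]'; python3 -m inch '[[[0,-0.12,0.0,0],[0,-0.12,0.0,0]]]'; python3 -c "
from h import *
rep()
T=capture('top');cv2.imwrite('pics/t13.png',cv2.resize(T[200:290,240:395,::-1],None,fx=5,fy=5,interpolation=cv2.INTER_CUBIC))"
```

```text
t: 17.7
tcp_pos: [589.7, -13.2, 46.2]
eef_rot: [2.166, 0.063, -2.155]
contact_force: [1.2, -3.9, 0.8]
finger_gap: -0.0
t: 17.9
tcp_pos: [589.6, -12.0, 46.2]
eef_rot: [2.166, 0.063, -2.155]
contact_force: [0.6, -3.9, 0.6]
finger_gap: 0.3
t 17.9 tcp [589.6 -12.   46.2] jig [  1.1 -59.2  46.2] F [ 0.6 -3.9  0.6] gap 0.3
axes(cols) [[0.006, 0.089, -0.996], [-0.031, -0.995, -0.09], [-0.999, 0.032, -0.003]] q [-0.    0.5  -0.15  0.91 -0.03 -1.67]
```

View pics/t13.png

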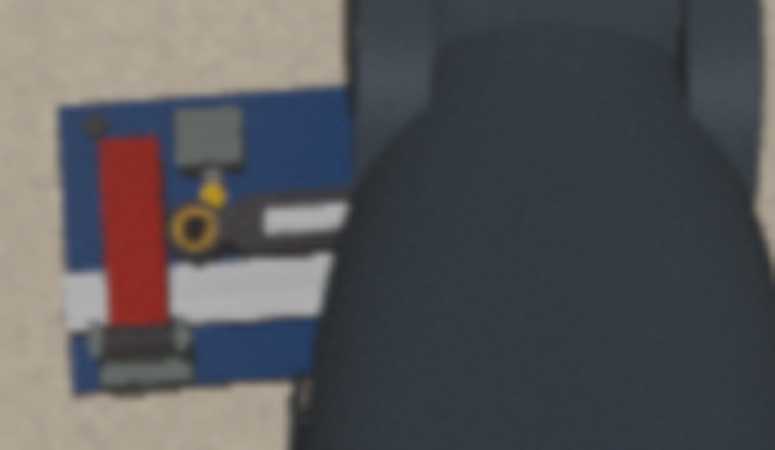

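The eye is now at (195,228) and the roller is starting to drop back in, at about 6 mm before home with 4 N. I'll use smaller steps.

```bash
python3 -m inch '[[[0,-0.1,0.0,0],[0,-0.1,0.0,0]]]'; python3 -m inch '[[[0,-0.1,0.0,0],[0,-0.1,0.0,0]]]'; python3 -m inch '[[[0,-0.1,0.0,0],[0,-0.1,0.0,0]]]'
```

```text
t: 18.15
tcp_pos: [589.5, -10.9, 46.2]
eef_rot: [2.166, 0.063, -2.155]
contact_force: [0.9, -3.4, 0.0]
finger_gap: -0.1
t: 18.35
tcp_pos: [589.4, -9.7, 46.2]
eef_rot: [2.166, 0.064, -2.155]
contact_force: [0.8, -2.1, 1.3]
finger_gap: 0.3
t: 18.55
tcp_pos: [589.3, -8.3, 46.1]
eef_rot: [2.166, 0.064, -2.155]
contact_force: [0.7, -1.6, 2.0]
finger_gap: -0.4
```

```bash
python3 -m inch '[[[0,-0.1,0.0,0],[0,-0.1,0.0,0]]]'; python3 -c "
from h import *
rep()
T=capture('top');cv2.imwrite('pics/t14.png',cv2.resize(T[200:290,240:395,::-1],None,fx=5,fy=5,interpolation=cv2.INTER_CUBIC))
T=cam('top')
un=lambda q:(np.array(q)+.5)/5-.5+np.array((240,200))
for q in((208,227),(195,228)): print(J(plane(T,un(q),42)))"
```

```text
t: 18.75
tcp_pos: [589.2, -7.6, 46.2]
eef_rot: [2.166, 0.063, -2.155]
contact_force: [1.1, -4.3, 2.0]
finger_gap: 0.4
t 18.75 tcp [589.2  -7.6  46.2] jig [  1.2 -54.8  46.2] F [ 1.1 -4.3  2. ] gap 0.4
axes(cols) [[0.006, 0.09, -0.996], [-0.031, -0.995, -0.09], [-1.0, 0.031, -0.003]] q [ 0.    0.5  -0.15  0.91 -0.03 -1.66]
[ 1.07 88.09 42.  ]
[ 1.04 94.57 42.  ]
```

View pics/t14.png

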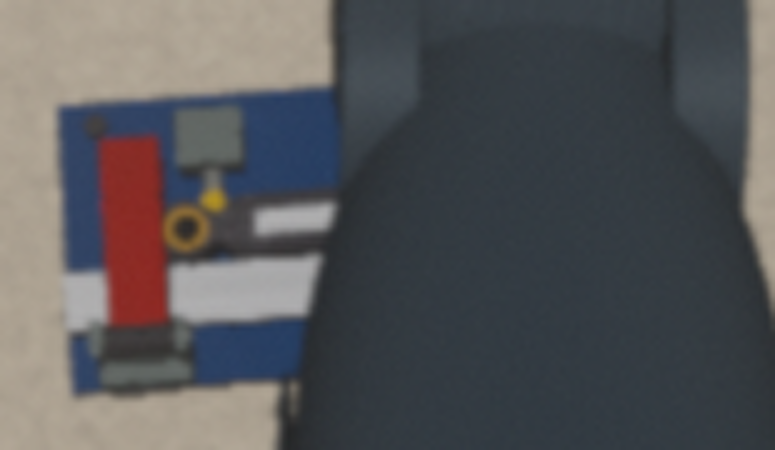

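The eye is at (186,229), jig y of about 99 (home is 100). The force fell to 1.6 N and then rose to 4.3 N, which suggests the snap and contact with the flag. One gentle step will confirm it.

```bash
python3 -m inch '[[[0,-0.08,0.0,0],[0,-0.08,0.0,0]]]'
```

```text
t: 19.0
tcp_pos: [589.2, -7.4, 46.2]
eef_rot: [2.165, 0.061, -2.155]
contact_force: [1.1, -7.0, 2.2]
finger_gap: -0.1
```

It moved only 0.2 mm while the force rose to 7 N, so it is against the flag. I'll stop pushing, back off, rise and look.

```bash
python3 -m inch '[[[0,0.5,0,0],[0,1.5,0,0],[0,2.5,0,0],[-3,3,0,0],[-7,3,0,0],[-11,3,0,0],[-14,3,0,0],[-14,3,0,0],[-14,3,0,0]]]'; python3 - <<'E'
from h import *
st=rep(); im=capture("wrist"); cv2.imwrite("pics/w15.png",im[:,:,::-1]); np.save("st15.npy",np.r_[st["tcp_pos"],st["eef_rot"]])
S=capture('side');cv2.imwrite('pics/s15.png',cv2.resize(S[190:340,240:400,::-1],None,fx=4.0,fy=4.0,interpolation=cv2.INTER_CUBIC))
T=capture('top');cv2.imwrite('pics/t15.png',cv2.resize(T[200:290,240:395,::-1],None,fx=5,fy=5,interpolation=cv2.INTER_CUBIC))
E
```

```text
t: 19.9
tcp_pos: [591.2, -33.3, 187.3]
eef_rot: [2.167, 0.061, -2.154]
contact_force: [0.4, 0.9, -0.1]
finger_gap: 0.2
t 19.9 tcp [591.2 -33.3 187.3] jig [  0.6 -80.6 187.3] F [ 0.4  0.9 -0.1] gap 0.2
axes(cols) [[0.007, 0.089, -0.996], [-0.032, -0.996, -0.089], [-0.999, 0.033, -0.004]] q [-0.04  0.41  0.08  1.23 -0.03 -1.7 ]
```

View pics/w15.png

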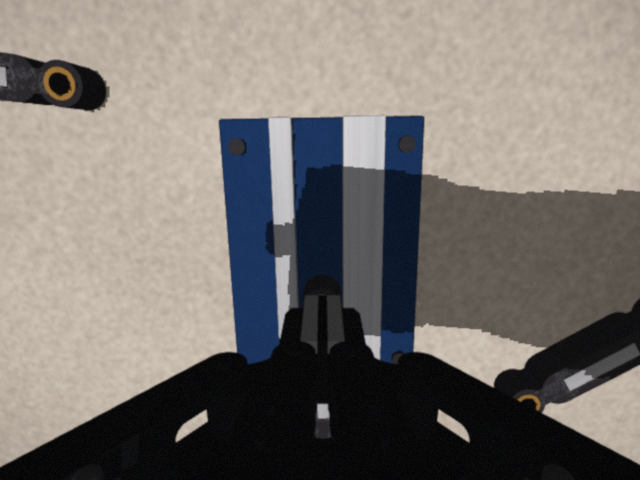

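View pics/s15.png

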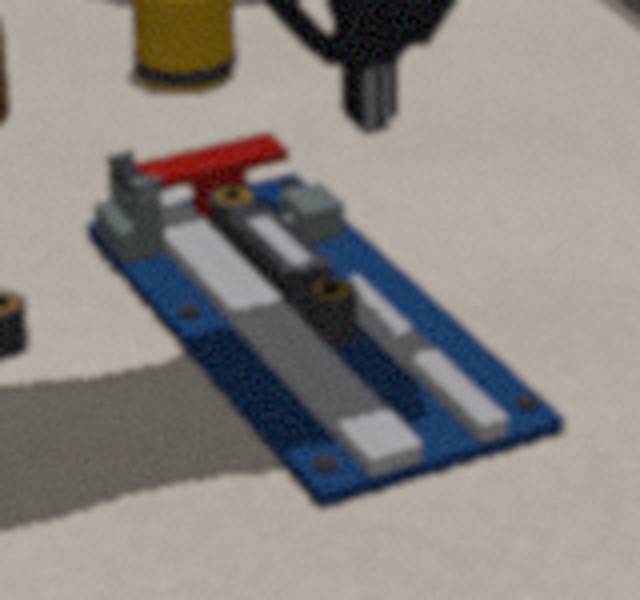

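View pics/t15.png

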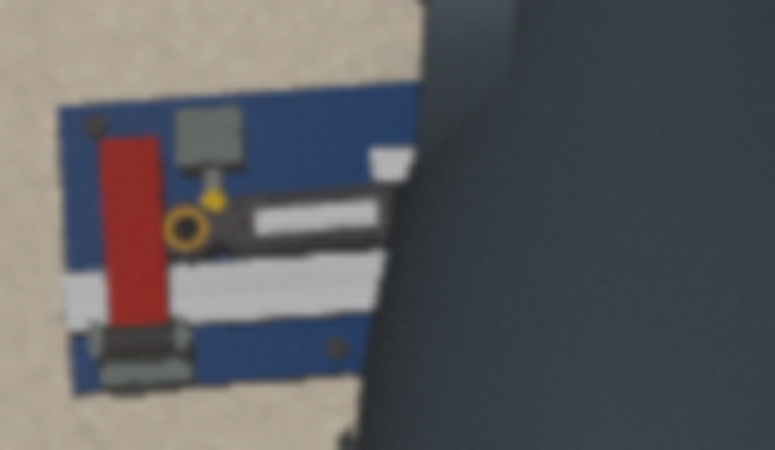

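The link is past the roller and touching the flag: eyes at (186,229) in the top crop, roller at (213,200) sprung back out. I'll move above it with the fingers open for a precise check.

```bash
python3 -m inch '[[[0,-3,0,0],[0,-6,0,0],[0,-9,0,0],[0,-11,0,0],[0,-11,0,0],[0,-11,0,0]]]' 0; python3 - <<'E'
from h import *
st=rep(); im=capture("wrist"); cv2.imwrite("pics/w16.png",im[:,:,::-1]); np.save("st16.npy",np.r_[st["tcp_pos"],st["eef_rot"]])
C=cam("wrist",st)
for k in((0,-30,42),(0,100,42),(-15,-165,24),(-75,-165,12),(75,-165,12),(21,5,24),(37,5,24),(33,69.5,36),(14.6,86.5,32)): print(k,proj(C,W(k)))
E
```

```text
t: 20.65
tcp_pos: [580.1, 76.4, 181.3]
eef_rot: [2.161, 0.062, -2.158]
contact_force: [0.0, -0.5, 0.8]
finger_gap: 84.9
t 20.65 tcp [580.1  76.4 181.3] jig [  0.8  29.7 181.3] F [ 0.  -0.5  0.8] gap 84.9
axes(cols) [[0.003, 0.09, -0.996], [-0.033, -0.995, -0.09], [-0.999, 0.033, 0.0]] q [ 0.15  0.41  0.06  1.22 -0.03 -1.51]
(0, -30, 42) [320.98 153.29]
(0, 100, 42) [323.53 334.69]
(-15, -165, 24) [342.55 -75.78]
(-75, -165, 12) [435.94 -67.5 ]
(75, -165, 12) [200.42 -63.74]
(21, 5, 24) [292.46 202.75]
(37, 5, 24) [270.16 203.06]
(33, 69.5, 36) [277.72 293.35]
(14.6, 86.5, 32) [303.78 312.2 ]
```

View pics/w16.png

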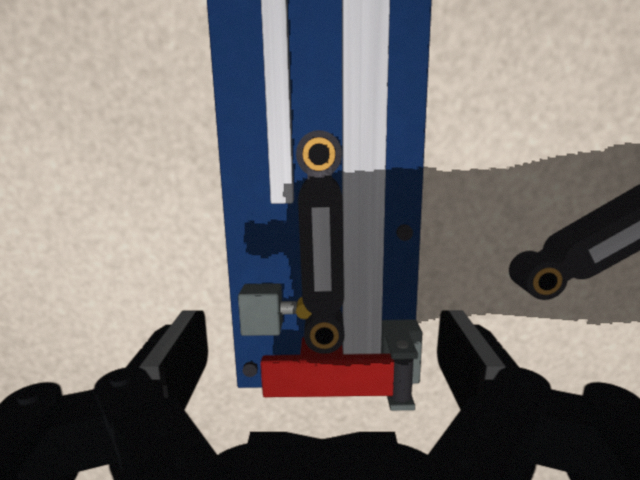

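In the wrist view the eyes are at (318.5,153) and (324,335). The prediction for home is (321,153) and (323.5,335), so the link is within about 1 mm along the channel and skewed about 0.02 rad. The flag is flat across at row 376, and the roller at (303,307) sits in the waist. I'll let the arm settle and hand in.

```bash
python3 -m inch '[[[-2,0,0,0],[-2,0,0,0],[-2,0,0,0],[-2,0,0,0]]]'; python3 -c "
from h import *
a=np.load('st16.npy');C=cam('wrist',dict(tcp_pos=a[:3],eef_rot=a[3:]))
for uv in((318.5,153),(324,335)): print(J(plane(C,uv,42)))
rep(); print(arm.finish_job())"
```

```text
t: 21.1
tcp_pos: [580.0, 76.0, 200.8]
eef_rot: [2.161, 0.06, -2.159]
contact_force: [-0.7, 0.1, -0.7]
finger_gap: 85.6
[  1.61 -30.21  42.  ]
[ -0.34 100.26  42.  ]
t 21.1 tcp [580.   76.  200.8] jig [  0.6  29.3 200.8] F [-0.7  0.1 -0.7] gap 85.6
axes(cols) [[0.002, 0.088, -0.996], [-0.033, -0.996, -0.088], [-0.999, 0.033, 0.001]] q [ 0.15  0.4   0.1   1.27 -0.03 -1.51]
the job is handed in; nothing more can be done
None
```

The link is home against the flag and the job is handed in, at about 21 s of the 72 s allowed; the hand-in gave no verdict.

**What I did:**
- **Flag:** I swept it over and pressed it to its hard stop. The fingertips stopped at z ≈ 60 mm under an 18 N push, which is level.
- **Link:** I gripped the one farthest right (world y ≈ -293 mm) and set it flat in the open end of the channel.
- **Push:** I pushed it past the roller with shut fingers. The force peaked at about 12 N, fell to 1.6 N at the snap, then rose to 7 N as the link met the flag. I stopped there and backed off.

**Last checks:**
- **Link position:** The last wrist view puts the link's origin at jig x ≈ 0.6, y ≈ 35.0 mm (home is 0, 35), with a skew of about 0.015 rad.
- **Roller:** It is sprung out into the waist, roughly 1.5 mm back by eye from the top view.
- **Flag and robot:** The flag lies level across the channel, and the arm is clear with contact force near zero.
- **Bystanders:** I took no final measurement of the sprocket, jar or filter, but nothing touched them.

**What disagreed:**
- The wrist camera put the jig about 2.5 mm lower than the other two cameras. The bed contact height matched the nominal value.
- The tool tilted about 0.03 rad during the push, which did no harm.

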